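# Set out the parts for a vacuum port change

### The arm

A 7-joint arm with a two-finger parallel gripper is mounted at the origin on the work surface. World frame = base frame: x ahead of the robot, y to its left, z up, the work surface at z = 0. Lengths are in m, angles in degrees, forces in N, time in s.
With the tool pointing down it reaches from about 0.375 to 0.925 m from the base axis. Payload 3.1 kg.
Tool frame: the origin (TCP) lies at the very end of the fingers, on their centre line; the grasp point (between the pads) lies 19 mm behind it (ctrl.tcp_to_grasp is the distance from the TCP to the grasp point, in m); z points along the fingers, x is the direction in which the jaws open and shut, and the axes are right-handed (so a half turn about z gives the same grasp; the last joint's range is limited). The gripper opens to 85 mm and grips with 20 to 120 N. Pads are 22 mm wide; open, the fingers measure 114 mm over their backs; the gripper's body (76 mm by 85 mm) begins 54 mm behind the grasp point. The pads swing forward as they close: fully open they stand 13 mm farther back than shut.
Start: joints at [-73.556, 21.939, 2.515, 91.553, -1.026, 66.532, -2.859], TCP at [0.244, 0.602, 0.231] pointing down, gripper open.
Joint ranges: [-149.38, 149.38], [-23.57, 123.04], [-84.95, 90], [0, 143.3], [-89.99, 269.99], [3.08, 112.72], [-163.45, 163.45]. Speed limits (degrees/s): [159.86, 159.86, 180, 180, 180, 180, 180].

### API

Orientations are given as a 3x3 rotation matrix whose columns are the frame's x, y, z axes.
In Python, from rig import telemetry, imaging, ctrl gives the robot as it stands.
- The arm moves only by the tool apply_moves, never from a script. Its argument "targets" is one flat list of numbers, 7 for each row, row after row: the turn, a rotation vector about the tool's x, y, z in rad, then the shift along the tool's x, y, z in m, then the closure, from 0 (fully open) to 1 (shut). A call has 1 to 12 rows; each row is the pose to reach, as a shift and turn from the pose commanded when the call began, along the tool's axes at that moment; what a row does not reach only later rows make up. A row lasts 1/8 s, in which the tool goes at most 62.5 mm and 10.7 degrees, less where a joint would pass 70% of its speed; a pose out of reach is approached as far as the arm can. A call with a gripper value outside its range is refused whole. The fingers move at their own pace and stop on an object; "squeeze" is the grip in N (left out, the last holds). Time passes only in rows, so rows that repeat a pose let the fingers close. It gives the time, the measured TCP pose, the force and the opening at its end, in the units of the state.
- telemetry.read_state(): the state, without advancing time (a new reading comes with each control period).
- imaging.grab_frame(name): name is "scene" or "top"; returns the picture (480x640x3 uint8, red, green, blue); there is no depth.
- imaging.camera_params(name): a dict with "fx", "fy", "cx", "cy" (pixels), "extrinsics" (4x4, takes a point from camera to world coordinates). Camera axes: x right, y up, looking along -z (the intrinsics and any distortion apply to the point x, -y, -z); pixel columns grow to the right and rows downward; lengths in m; the calibration is good to about 2 mm. A picture is of the moment at which its call begins. camera_params takes no time and is no camera call.
- ctrl.job_done(): hands the job in, once; it reports no verdict.
The state is a dict: "time_s": time; "q": joint angles; "dq": joint speeds; "joint_efforts": joint torques, N m; "tool_pos": TCP position; "orientation": TCP orientation; "force": force on the tool from outside, world axes, zero at the start; "moment": the same for the moment, N m; "finger_gap": opening from 0.0 (shut) to 1.0 (fully open).
Only numpy, scipy, OpenCV 4.12 (cv2) and the standard library are available. Lean on these libraries where they do the work, as an engineer would, in place of code of your own. Each camera call takes 0.05 s, during which the arm holds its last target.

### The job

Set out the parts for the port change on the grey mat: lay the flange in the middle of the white round pad, the smaller copper ring centred on top of the flange, and stand the steel tube upright on the mat, in line and midway between the flange and the valve. Put the loose knobbed cover flat into the round tin as the third corner of a triangle with the two covers already there. Leave those two covers and the larger copper ring where they are.

Things in the scene. Friction and masses are not known exactly. Their poses are not given: they have to be found in the camera images.
- seat: White plastic round pad, 84 mm across, 4 mm thick, fixed on one end of a flat grey mat (120 x 310 x 3 mm, fixed; it lies left or right of the robot's middle line). Origin: centre of the pad's underside, which is the mat's top, 3 mm above the table; z up, y along the mat's long side, x along its short side. The mat's middle lies halfway between pad and valve.
- valve: Small vacuum valve fixed on the other end of the mat: aluminium block 46 x 46 x 36 mm with a steel disc and a black round handwheel on top, 64 mm high in all. Origin: centre of its underside, on the mat's top; z up. Its centre is 200 mm from the pad's centre, along the mat's long side.
- tin: Shallow round open steel tin, 122 mm outside, 116 mm inside, 12 mm high, floor 3 mm thick, fixed on the table. Origin: centre of its underside; z up. Two covers stand in it, 31 mm from its centre and 120 degrees apart; the empty third corner is 31 mm from the centre along the tin's +x, opposite the two covers.
- cover_a: First of the two covers already standing in the tin; same make as the loose cover: aluminium disc 44 mm across, 10 mm thick, with a steel knob 16 mm across rising from its centre to 42 mm above the underside. Origin: centre of its underside; z up.
- cover_b: Second of the two covers already standing in the tin, of the same make and size. Origin: centre of its underside; z up.
- cover: The loose cover, standing on the table: aluminium disc 44 mm across, 10 mm thick, with a steel knob 16 mm across from 10 to 42 mm above the underside, to be gripped from above; about 70 g. Origin: centre of its underside; z along the knob, up.
- flange: Blank flange, a solid flat steel disc 60 mm across, 16 mm thick, with six dark bolt marks on its face, lying on the table; about 300 g. Origin: centre of its underside; z up.
- ring: The smaller copper ring, 48 mm outside, 34 mm inside, 12 mm high, lying flat on the table; about 60 g. Origin: centre of its underside; z up.
- big_ring: The larger copper ring, 66 mm outside, 52 mm inside, 12 mm high, lying flat on the table. It is not needed and stays where it is. Origin: centre of its underside; z up.
- tube: Steel tube standing upright on the table: foot 42 mm across and 12 mm high, above it a barrel 30 mm across up to 58 mm, with a dark mouth; about 220 g. Origin: centre of its underside; z up.
Not all that is in view belongs to the job. Leave any purple or turquoise look-alike of the cover_b alone.

How it is judged:
By the outcome, as a careful person would: the job done as asked, in the order asked, and still so for the second after the job is handed in, with the robot touching nothing.
It also fails if it takes over 88 s, if anything falls off the work surface, if the arm or the gripper's body presses on something with over 40 N, if the wrist force passes 120 N, or if a joint passes its speed limit or range.

## Working session

There is one attempt and no reset: what is moved stays moved. The work goes in short steps, Python scripts to look and compute and a tool call to move; the robot and the scene stay as the last step left them, time stands still between calls to the robot, and variables do not carry over. Pictures are saved under pics/ and viewed, and the job is handed in when it is done.

Besides the shell and the picture viewer there is one more tool, called after "Request:" in YAML: its name, and indented under it one key for each argument. apply_moves: Moves the arm, as the interface text tells. Its arguments: {"type":"object","properties":{"targets":{"type":"array"},"squeeze":{"type":"number"}},"required":["targets"]}

```bash
ls; mkdir -p pics
python3 - <<'E'
from rig import telemetry, imaging, ctrl
import cv2, numpy as np
s=telemetry.read_state(); print(s); print(ctrl.tcp_to_grasp)
for n in("scene","top"):
    im=imaging.grab_frame(n); cv2.imwrite(f"pics/{n}0.png",im[:,:,::-1]); p=imaging.camera_params(n); print(n,p)
E
```

```text
pics
{'time_s': 0.0, 'q': array([-73.55556887,  21.99233536,   2.51087645,  91.64929375,
        -1.02716484,  66.52984459,  -2.85748425]), 'dq': array([ 0.07765836, -0.01190039, -0.03388892, -0.07040945,  0.03359369,
        0.00110384,  0.08728403]), 'joint_efforts': array([-4.62025182e-04, -4.33449161e+01,  1.02475036e+00, -2.49514854e+01,
        1.07849014e-02,  1.13683648e-02, -2.96917264e-06]), 'tool_pos': array([0.24363872, 0.60160173, 0.2298809 ]), 'orientation': array([[ 3.75282898e-01,  9.26909912e-01, -8.72505562e-04],
       [ 9.26906681e-01, -3.75283896e-01, -2.44983861e-03],
       [-2.59821697e-03,  1.10651297e-04, -9.99996619e-01]]), 'force': array([-0.20524411, -0.50526318, -0.1574075 ]), 'moment': array([ 0.01994766, -0.04219242, -0.04996755]), 'finger_gap': 0.9992452056971064}
0.0187
scene {'fx': 445.04925116049515, 'fy': 445.04925116049515, 'cx': 320.55726335061854, 'cy': 231.62848655713407, 'extrinsics': array([[-0.2428062 , -0.51477882,  0.82222133,  1.34663647],
       [ 0.97007353, -0.12746662,  0.20666303,  0.19873159],
       [-0.00157997,  0.84779421,  0.530323  ,  0.57994338],
       [ 0.        ,  0.        ,  0.        ,  1.        ]])}
top {'fx': 454.1182600609618, 'fy': 454.1182600609618, 'cx': 329.6005244478342, 'cy': 240.9704385651442, 'extrinsics': array([[ 0.01381638,  0.98465411, -0.17396951,  0.38244292],
       [-0.99989689,  0.01428643,  0.00144989,  0.01687676],
       [ 0.00391304,  0.17393154,  0.98474997,  0.80827086],
       [ 0.        ,  0.        ,  0.        ,  1.        ]])}
```

View pics/scene0.png

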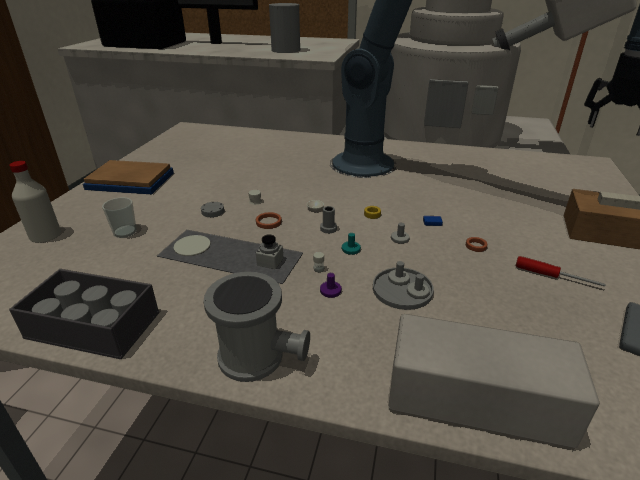

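View pics/top0.png

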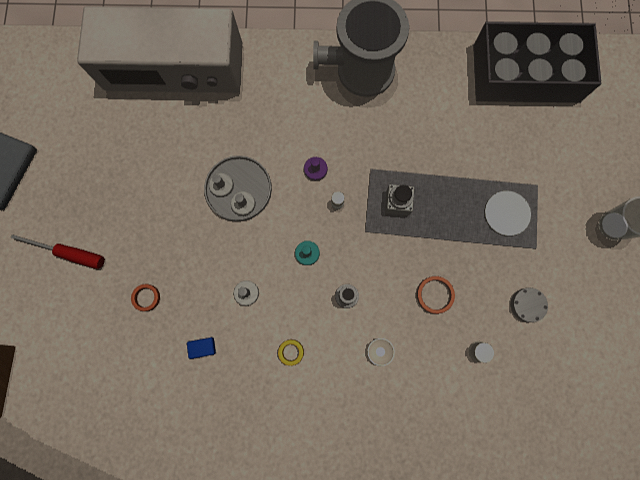

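The scene shows the robot at the rear and the mat with the valve (270,250). The top view has image right as −y and image up as +x.

What could be taken for each part (top pixels), and my choice:
- **Cover:** grey one at (246,293). Purple (316,168) and turquoise (307,253) are look-alikes, and (220,183) and (242,202) are already in the tin.
- **Flange:** disc with bolt marks at (530,305), not the white discs at (380,352) or (484,352), nor the pad (508,213).
- **Ring:** copper at (146,297), not the big ring (436,295) or the yellow one (290,352).
- **Tube:** (347,296), not the white peg (338,200).

Run:
```python
import cv2, numpy as np
im=cv2.imread("pics/top0.png")
def c(u,v,r=32): return cv2.resize(im[v-r:v+r,u-r:u+r],(260,260),interpolation=cv2.INTER_CUBIC)
a=np.hstack([c(246,293),c(530,305),c(146,297)]);b=np.hstack([c(347,296),c(238,188,40),c(400,200)])
cv2.imwrite("pics/crop0.png",np.vstack([a,b]))
```

```text
(no output)
```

View pics/crop0.png

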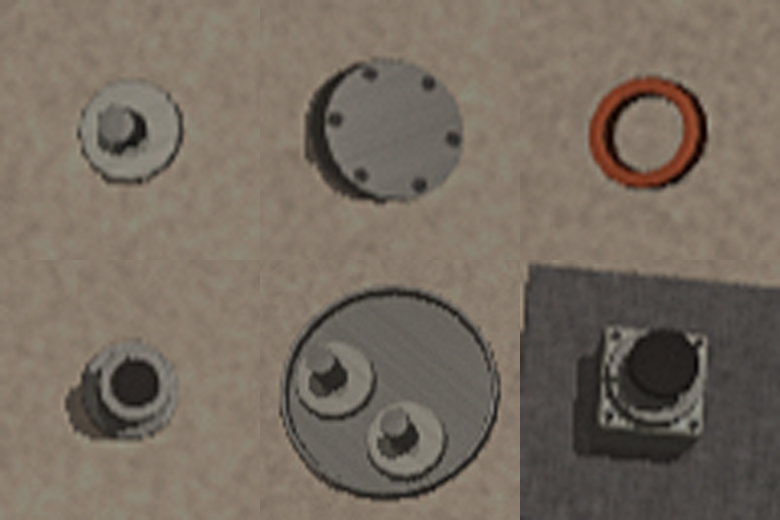

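The crops agree with the choices: a bare grey cover, a disc with six bolt marks, a copper ring, the tube, the tin with its free corner at lower right of the crop (an image direction), and the valve. Next I measure.

```bash
cat > h.py <<'E'
import cv2, numpy as np
from rig import telemetry, imaging, ctrl
from scipy.optimize import least_squares
def ray(n,uv,z):
    p=imaging.camera_params(n);E=p["extrinsics"];uv=np.atleast_2d(uv).astype(float)
    d=np.c_[(uv[:,0]-p["cx"])/p["fx"],-(uv[:,1]-p["cy"])/p["fy"],-np.ones(len(uv))]@E[:3,:3].T
    o=E[:3,3]; return (o+d*((z-o[2])/d[:,2])[:,None])
def proj(n,P):
    p=imaging.camera_params(n);E=p["extrinsics"]
    c=(np.atleast_2d(P)-E[:3,3])@E[:3,:3]; return np.c_[p["cx"]-p["fx"]*c[:,0]/c[:,2],p["cy"]+p["fy"]*c[:,1]/c[:,2]]
def grab(n,f):
    im=imaging.grab_frame(n)[:,:,::-1].copy(); cv2.imwrite(f"pics/{f}.png",im); return im
def circ(P):
    f=lambda q:np.hypot(P[:,0]-q[0],P[:,1]-q[1])-q[2]
    m=P[:,:2].mean(0); r=least_squares(f,[*m,.03],loss="soft_l1",f_scale=.001)
    return r.x, np.std(f(r.x))
def blob(mask,u,v,r):
    """contour of largest blob in window"""
    m=np.zeros_like(mask); m[v-r:v+r,u-r:u+r]=mask[v-r:v+r,u-r:u+r]
    cs,_=cv2.findContours(m,cv2.RETR_EXTERNAL,cv2.CHAIN_APPROX_NONE)
    return max(cs,key=cv2.contourArea)[:,0]
E
python3 - <<'E'
from h import *
im=cv2.imread("pics/top0.png"); hsv=cv2.cvtColor(im,cv2.COLOR_BGR2HSV)
for n,u,v in[("bg",270,270),("flange",530,305),("coverdisc",251,300),("ring",146,286),("tuberim",347,288),("pad",508,213),("mat",450,200),("tin",255,180),("shadow",512,308)]:
    print(n,hsv[v,u],im[v,u])
S=hsv[...,1]
gray=((S<40)&(hsv[...,2]>75)).astype(np.uint8)*255
red=((S>130)&(hsv[...,0]<15)).astype(np.uint8)*255
pad=((S<40)&(hsv[...,2]>130)).astype(np.uint8)*255
mat=((S<40)&(hsv[...,2]<110)).astype(np.uint8)*255
cv2.imwrite("pics/mask0.png",np.vstack([np.hstack([gray[140:380,100:500],red[140:380,100:500]]),np.hstack([pad[140:380,200:600],mat[140:380,200:600]])]))
for n,m,u,v,r,z in[("flange",gray,530,305,28,.016),("cover",gray,246,293,20,.010),("ring",red,146,297,25,.012),("big",red,436,295,30,.012),("pad",pad,508,213,32,.007),("tin",gray,238,188,45,.012)]:
    b=blob(m,u,v,r); P=ray("top",b,z); q,s=circ(P); print(n,q.round(4),"dia",(2*q[2]).round(4),"res",s.round(4))
E
```

```text
bg [ 19  44 140] [116 131 140]
flange [ 16  25 111] [100 106 111]
coverdisc [ 21  29 140] [124 135 140]
ring [  8 177 125] [ 38  61 125]
tuberim [15 23 88] [80 84 88]
pad [ 30   6 138] [135 138 138]
mat [ 6 17 74] [69 70 74]
tin [ 21  25 102] [ 92  99 102]
shadow [15 50 41] [33 37 41]
flange [ 0.4156 -0.3337  0.0285] dia 0.0571 res 0.0013
cover [0.4298 0.1615 0.0206] dia 0.0413 res 0.0005
ring [0.419  0.3356 0.0234] dia 0.0468 res 0.0009
big [ 0.4309 -0.1708  0.0315] dia 0.0629 res 0.0005
pad [ 0.5809 -0.3066  0.0398] dia 0.0796 res 0.0006
tin [0.6204 0.1852 0.0597] dia 0.1194 res 0.0006
```

View pics/mask0.png

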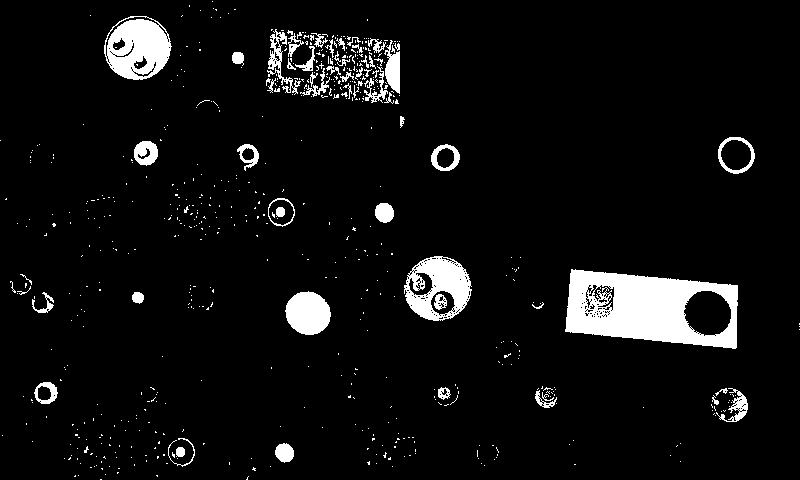

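Run:
```python
from h import *
im=cv2.imread("pics/top0.png"); hsv=cv2.cvtColor(im,cv2.COLOR_BGR2HSV); S=hsv[...,1].astype(int);V=hsv[...,2].astype(int)
mk=lambda b:b.astype(np.uint8)*255
# flange: grey closed
g=cv2.morphologyEx(mk((S<38)&(V>60)),cv2.MORPH_CLOSE,np.ones((5,5)))
g=cv2.morphologyEx(g,cv2.MORPH_OPEN,np.ones((5,5)))
b=blob(g,530,305,28);h=cv2.convexHull(b)[:,0];q,s=circ(ray("top",h,.016));print("flange",q.round(4),s.round(4))
# bolt marks
cs,_=cv2.findContours(mk(V[280:330,512:550]<80),cv2.RETR_LIST,cv2.CHAIN_APPROX_NONE)
c=np.array([np.mean(k[:,0],0)+[512,280] for k in cs if 3<=len(k)<16]);print(c.round(1).tolist())
# mat rect
m=cv2.morphologyEx(mk((S<40)&(V<110)),cv2.MORPH_CLOSE,np.ones((9,9)));m=cv2.morphologyEx(m,cv2.MORPH_OPEN,np.ones((9,9)))
b=blob(m,452,210,95);P=ray("top",b,.003)[:,:2]*1000
r=cv2.minAreaRect(P.astype(np.float32));print("mat",r)
# tube
print("tube mouth")
m=mk(V<50);b=blob(m,347,294,9);q,s=circ(ray("top",b,.058));print(q.round(4),s.round(4),b.mean(0))
m=mk(V<42);b=blob(m,402,194,16);q,s=circ(ray("top",b,.067));print("handwheel",q.round(4),s.round(4))
for (u,v,n) in[(220,183,'a'),(242,202,'b')]:
    m=mk((V>118)&(S<40));b=blob(m,u,v,16);h=cv2.convexHull(b)[:,0];q,s=circ(ray("top",h,.013));print(n,q.round(4),s.round(4))
a=cv2.resize(im[275:335,500:560],(380,380),interpolation=0);d=cv2.resize(im[266:326,317:377],(380,380),interpolation=0)
cv2.imwrite("pics/z.png",np.hstack([a,d]))
```

```text
flange [ 0.4159 -0.3336  0.0293] 0.0006
[[536.9, 318.1], [522.3, 315.7], [545.0, 307.0], [516.0, 302.0], [539.0, 293.0], [524.7, 290.7]]
mat ((589.4373779296875, -206.65965270996094), (309.20123291015625, 119.95714569091797), 85.19719696044922)
tube mouth
[ 0.4271 -0.0156  0.0085] 0.0005 [347.67741935 293.77419355]
handwheel [ 0.5953 -0.1064  0.0148] 0.0018
a [0.6257 0.2157 0.0201] 0.0003
b [0.5917 0.1743 0.0203] 0.0003
```

View pics/z.png

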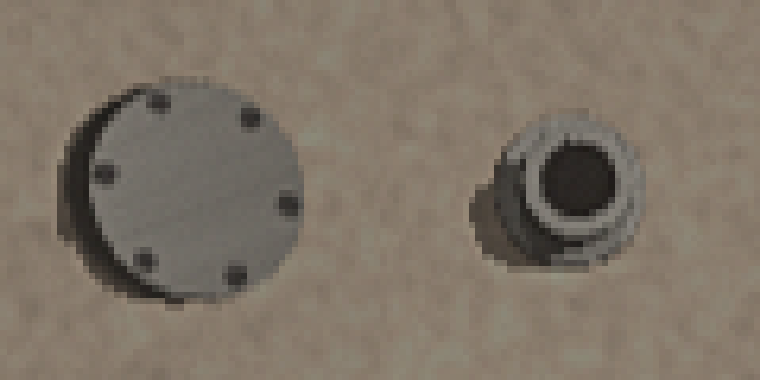

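Run:
```python
from h import *
im=cv2.imread("pics/scene0.png"); hsv=cv2.cvtColor(im,cv2.COLOR_BGR2HSV); S=hsv[...,1].astype(int);V=hsv[...,2].astype(int)
mk=lambda b:b.astype(np.uint8)*255
red=mk((S>120)&(hsv[...,0]<15))
for n,m,u,v,r,z in[("ring",red,477,244,16,.012),("big",red,268,220,20,.012),("pad",mk((S<35)&(V>130)),192,245,24,.007)]:
    b=blob(m,u,v,r);h=cv2.convexHull(b)[:,0];q,s=circ(ray("scene",h,z));print(n,q.round(4),s.round(4))
# predicted scene pixels from top measurements
for n,P in dict(flange=[.4158,-.3337,.016],tube=[.4271,-.0156,.058],cover=[.4298,.1615,.010],tin=[.6204,.1852,.012],pad=[.5809,-.3066,.007],ring=[.419,.3356,.012],matc=[.5894,-.2067,.003]).items(): 
    uv=proj("scene",P)[0];print(n,uv.round(1)); cv2.drawMarker(im,tuple(int(round(x*1)) for x in uv),(0,255,0),cv2.MARKER_CROSS,5,1)
cv2.imwrite("pics/ck.png",cv2.resize(im[170:320,140:520],(800,316),interpolation=cv2.INTER_CUBIC))
print(ray("top",[[530.65,304.4]],.016))
```

```text
ring [0.4317 0.338  0.0281] 0.0022
big [ 0.4437 -0.163   0.0377] 0.0026
pad [ 0.5843 -0.3008  0.0375] 0.001
flange [210.8 205.5]
tube [327.2 207.6]
cover [399.  234.3]
tin [401.6 283.9]
pad [190.5 243.3]
ring [474.8 240.8]
matc [228.9 252.6]
[[ 0.41591211 -0.33400922  0.016     ]]
```

View pics/ck.png

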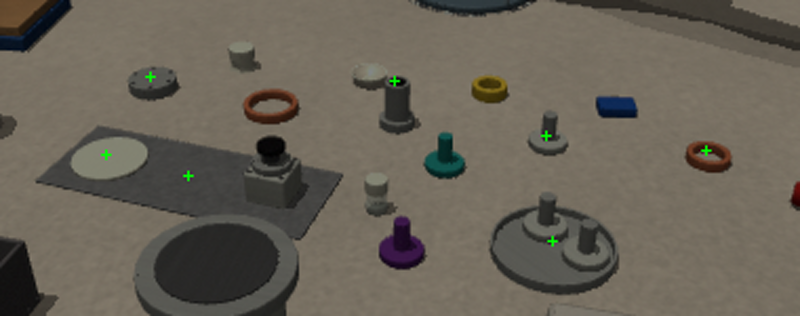

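Request:
apply_moves:
  targets: [0, 0, 1.27, -0.35, 0.472, 0.06, 0, 0, 0, 1.27, -0.35, 0.472, 0.06, 0, 0, 0, 1.27, -0.35, 0.472, 0.06, 0, 0, 0, 1.27, -0.35, 0.472, 0.06, 0, 0, 0, 1.27, -0.35, 0.472, 0.06, 0, 0, 0, 1.27, -0.35, 0.472, 0.06, 0, 0, 0, 1.27, -0.35, 0.472, 0.06, 0, 0, 0, 1.27, -0.35, 0.472, 0.06, 0, 0, 0, 1.27, -0.35, 0.472, 0.06, 0, 0, 0, 1.27, -0.803, 0.51, 0.08, 0, 0, 0, 1.27, -0.803, 0.51, 0.08, 0, 0, 0, 1.27, -0.803, 0.51, 0.08, 0]

```text
time_s: 1.6
tool_pos: [0.487, -0.0583, 0.1647]
orientation: [[0.996, -0.084, -0.0], [-0.084, -0.996, -0.0], [-0.0, 0.0, -1.0]]
force: [1.3, -0.9, 0.6]
finger_gap: 1.004
```

```bash
cat >> h.py <<'E'
def to(x,y,z,jaw=-4.8):
    from scipy.spatial.transform import Rotation as Ro
    s=telemetry.read_state();R=s["orientation"];a=np.radians(jaw);c,sn=np.cos(a),np.sin(a)
    best=None
    for k in(1,-1):
        X=np.array([c,sn,0])*k;Z=np.array([0,0,-1.]);T=np.c_[X,np.cross(Z,X),Z]
        rv=Ro.from_matrix(R.T@T).as_rotvec()
        if best is None or np.linalg.norm(rv)<np.linalg.norm(best):best=rv
    print("t",round(s["time_s"],2),"pos",s["tool_pos"].round(4),"F",s["force"].round(1),"gap",round(s["finger_gap"],3),"q7",s["q"][6].round(0))
    print("turn",best.round(4),"shift",(R.T@(np.array([x,y,z])-s["tool_pos"])).round(4))
E
python3 -c "
from h import *
to(.4158,-.3338,.12)"
```

```text
t 1.6 pos [ 0.487  -0.0583  0.1647] F [ 1.3 -0.9  0.6] gap 1.004 q7 4.0
turn [ 0.0001  0.0003 -0.0002] shift [-0.0478  0.2805  0.0448]
```

Request:
apply_moves:
  targets: [0, 0, 0, -0.045, 0.27, 0.04, 0, 0, 0, 0, -0.045, 0.27, 0.04, 0, 0, 0, 0, -0.045, 0.27, 0.04, 0, 0, 0, 0, -0.045, 0.27, 0.04, 0, 0, 0, 0, -0.045, 0.27, 0.04, 0, 0, 0, 0, -0.045, 0.27, 0.04, 0, 0, 0, 0, -0.045, 0.27, 0.04, 0]

```text
time_s: 2.48
tool_pos: [0.4208, -0.3202, 0.1247]
orientation: [[0.997, -0.083, -0.001], [-0.083, -0.997, 0.001], [-0.001, -0.001, -1.0]]
force: [-0.4, -0.2, -0.4]
finger_gap: 1.001
```

```bash
python3 -c "
from h import *
to(.4158,-.3338,.06)
im=grab('top','t1');im2=grab('scene','s1')
cv2.imwrite('pics/c1.png',np.hstack([cv2.resize(im[200:400,430:630],(400,400),interpolation=2),cv2.resize(im2[100:250,130:280],(400,400),interpolation=2)]))
p=telemetry.read_state()['tool_pos'];print(proj('top',p),proj('scene',p))"
```

```text
t 2.48 pos [ 0.4208 -0.3202  0.1247] F [-0.4 -0.2 -0.4] gap 1.001 q7 43.0
turn [-0.0014  0.0007  0.001 ] shift [-0.0038  0.014   0.0647]
[[552.7820047  297.86607484]] [[209.22533737 168.80231058]]
```

View pics/c1.png

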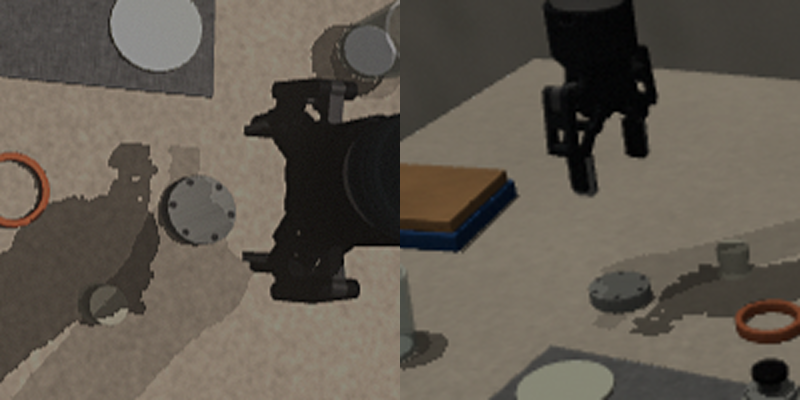

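Midpoint of the fingertips in the top view is at about (553,297); the measured TCP projects to (552.8,297.9), so I trust the top camera. Descending on the flange.

Request:
apply_moves:
  targets: [0, 0, 0, -0.004, 0.014, 0.03, 0, 0, 0, 0, -0.004, 0.014, 0.065, 0, 0, 0, 0, -0.004, 0.014, 0.095, 0, 0, 0, 0, -0.004, 0.014, 0.11, 0, 0, 0, 0, -0.004, 0.014, 0.12, 0, 0, 0, 0, -0.004, 0.014, 0.12, 0, 0, 0, 0, -0.004, 0.014, 0.12, 0]

```text
time_s: 3.45
tool_pos: [0.4162, -0.3358, 0.0061]
orientation: [[0.996, -0.084, 0.002], [-0.084, -0.996, -0.001], [0.002, 0.001, -1.0]]
force: [0.5, 0.3, 0.6]
finger_gap: 0.999
```

```bash
python3 -c "
from h import *
to(.4158,-.3338,-.001)
im=grab('top','t2');im2=grab('scene','s2')
cv2.imwrite('pics/c2.png',np.hstack([cv2.resize(im[200:400,430:630],(400,400),interpolation=2),cv2.resize(im2[100:250,130:280],(400,400),interpolation=2)]))"
```

```text
t 3.45 pos [ 0.4162 -0.3358  0.0061] F [0.5 0.3 0.6] gap 0.999 q7 53.0
turn [ 0.0009 -0.0018 -0.0001] shift [-0.0005 -0.002   0.007 ]
```

View pics/c2.png

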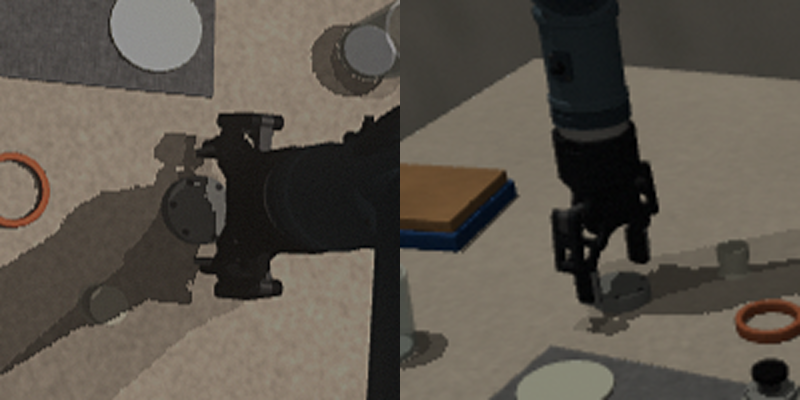

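Request:
apply_moves:
  targets: [0, 0, 0, -0.0005, -0.002, 0.006, 0, 0, 0, 0, -0.0005, -0.002, 0.006, 0, 0, 0, 0, -0.0005, -0.002, 0.006, 0.2, 0, 0, 0, -0.0005, -0.002, 0.006, 0.5, 0, 0, 0, -0.0005, -0.002, 0.006, 0.5, 0, 0, 0, -0.0005, -0.002, 0.006, 0.5, 0, 0, 0, -0.0005, -0.002, 0.006, 0.5]
  squeeze: 50

```text
time_s: 4.42
tool_pos: [0.415, -0.3333, -0.0004]
orientation: [[0.996, -0.084, 0.0], [-0.084, -0.996, 0.0], [0.0, -0.0, -1.0]]
force: [-1.7, 1.3, 5.5]
finger_gap: 0.68
```

Request:
apply_moves:
  targets: [0, 0, 0, 0, 0, -0.02, 0.5, 0, 0, 0, 0, 0, -0.06, 0.5, 0, 0, 0, 0, 0, -0.06, 0.5, 0, 0, 0, 0, 0, -0.06, 0.5]

```text
time_s: 4.92
tool_pos: [0.4147, -0.3325, 0.059]
orientation: [[0.997, -0.084, -0.0], [-0.084, -0.997, 0.001], [-0.0, -0.001, -1.0]]
force: [0.2, 0.3, -2.7]
finger_gap: 0.676
```

```bash
python3 -c "
from h import *
to(.5809,-.3066,.07)
im=grab('top','t3');im2=grab('scene','s3')
cv2.imwrite('pics/c3.png',np.hstack([cv2.resize(im[200:400,430:630],(400,400),interpolation=2),cv2.resize(im2[100:250,130:280],(400,400),interpolation=2)]))"
```

```text
t 4.92 pos [ 0.4147 -0.3325  0.059 ] F [ 0.2  0.3 -2.7] gap 0.676 q7 50.0
turn [-0.0007  0.0003  0.0001] shift [ 0.1634 -0.0397 -0.0111]
```

View pics/c3.png

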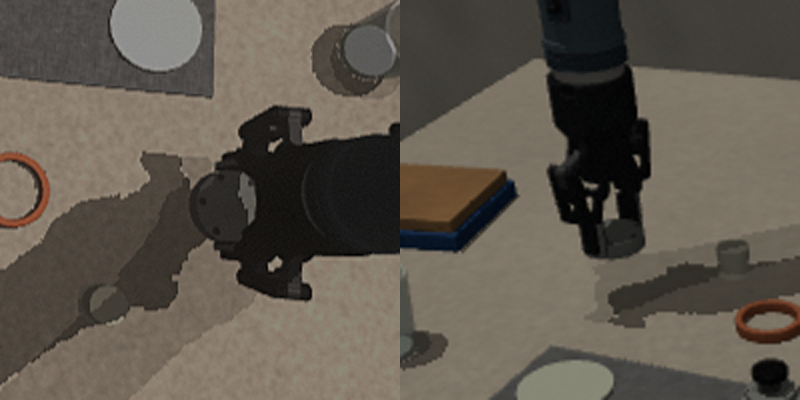

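Request:
apply_moves:
  targets: [0, 0, 0, 0.06, -0.014, 0, 0.5, 0, 0, 0, 0.12, -0.028, 0, 0.5, 0, 0, 0, 0.163, -0.04, 0, 0.5, 0, 0, 0, 0.163, -0.04, 0, 0.5, 0, 0, 0, 0.163, -0.04, 0.02, 0.5, 0, 0, 0, 0.163, -0.04, 0.03, 0.5, 0, 0, 0, 0.163, -0.04, 0.03, 0.5, 0, 0, 0, 0.163, -0.04, 0.03, 0.5]

```text
time_s: 6.02
tool_pos: [0.58, -0.3076, 0.0291]
orientation: [[0.996, -0.085, -0.0], [-0.085, -0.996, -0.0], [-0.0, 0.0, -1.0]]
force: [1.3, 1.1, -2.5]
finger_gap: 0.679
```

```bash
python3 -c "
from h import *
to(.5809,-.3061,.0075)
im=grab('top','t4');im2=grab('scene','s4')
cv2.imwrite('pics/c4.png',np.hstack([cv2.resize(im[130:330,430:630],(400,400),interpolation=2),cv2.resize(im2[150:300,130:280],(400,400),interpolation=2)]))"
```

```text
t 6.03 pos [ 0.58   -0.3076  0.0291] F [ 1.3  1.1 -2.5] gap 0.679 q7 41.0
turn [ 0.0001  0.0003 -0.0016] shift [ 0.0008 -0.0016  0.0216]
```

View pics/c4.png

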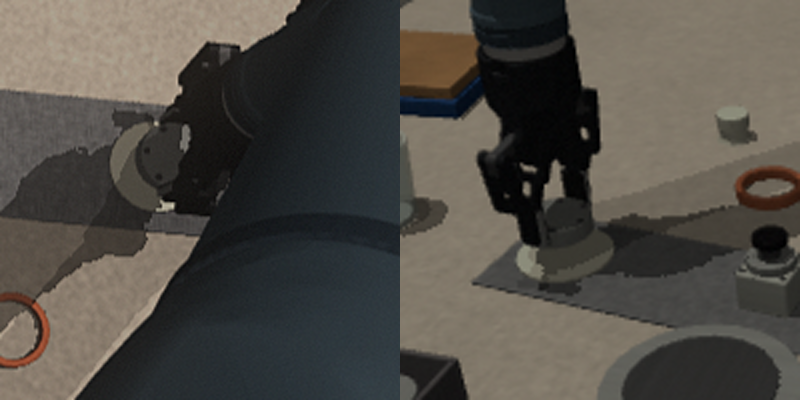

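Flange is held flat above the pad. Lowering and releasing.

Request:
apply_moves:
  targets: [0, 0, 0, 0.001, -0.0016, 0.01, 0.5, 0, 0, 0, 0.001, -0.0016, 0.017, 0.5, 0, 0, 0, 0.001, -0.0016, 0.02, 0.5, 0, 0, 0, 0.001, -0.0016, 0.021, 0.5, 0, 0, 0, 0.001, -0.0016, 0.021, 0.5]

```text
time_s: 6.75
tool_pos: [0.5819, -0.3057, 0.0081]
orientation: [[0.996, -0.084, -0.0], [-0.084, -0.996, -0.0], [-0.0, 0.0, -1.0]]
force: [0.0, -0.4, -3.1]
finger_gap: 0.678
```

```bash
python3 -c "
from h import *
to(.5809,-.3061,.0067)"
```

```text
t 6.75 pos [ 0.5819 -0.3057  0.0081] F [ 0.  -0.4 -3.1] gap 0.678 q7 41.0
turn [ 0.0002  0.     -0.0003] shift [-0.0009  0.0005  0.0014]
```

Request:
apply_moves:
  targets: [0, 0, 0, -0.0008, 0.0004, 0.0015, 0.5, 0, 0, 0, -0.0008, 0.0004, 0.0017, 0.5, 0, 0, 0, -0.0008, 0.0004, 0.0017, 0.5, 0, 0, 0, -0.0008, 0.0004, 0.0017, 0.1, 0, 0, 0, -0.0008, 0.0004, 0.0017, 0.05, 0, 0, 0, -0.0008, 0.0004, 0.0017, 0, 0, 0, 0, -0.0008, 0.0004, -0.03, 0, 0, 0, 0, -0.0008, 0.0004, -0.08, 0, 0, 0, 0, -0.0008, 0.0004, -0.12, 0, 0, 0, 0, 0, 0.05, -0.14, 0, 0, 0, 0, 0, 0.05, -0.14, 0, 0, 0, 0, 0, 0.05, -0.14, 0]

```text
time_s: 8.25
tool_pos: [0.5773, -0.3554, 0.148]
orientation: [[0.996, -0.085, -0.0], [-0.085, -0.996, 0.001], [-0.0, -0.001, -1.0]]
force: [1.2, 0.7, -0.1]
finger_gap: 1.001
```

```bash
python3 -c "
from h import *
to(.419,.3356,.10)"
```

```text
t 8.25 pos [ 0.5773 -0.3554  0.148 ] F [ 1.2  0.7 -0.1] gap 1.001 q7 41.0
turn [-0.0007  0.0002 -0.0014] shift [-0.2165 -0.675   0.0485]
```

Request:
apply_moves:
  targets: [0, 0, 0, -0.216, -0.675, 0.048, 0, 0, 0, 0, -0.216, -0.675, 0.048, 0, 0, 0, 0, -0.216, -0.675, 0.048, 0, 0, 0, 0, -0.216, -0.675, 0.048, 0, 0, 0, 0, -0.216, -0.675, 0.048, 0, 0, 0, 0, -0.216, -0.675, 0.048, 0, 0, 0, 0, -0.216, -0.675, 0.048, 0, 0, 0, 0, -0.216, -0.675, 0.048, 0, 0, 0, 0, -0.216, -0.675, 0.048, 0, 0, 0, 0, -0.216, -0.675, 0.048, 0, 0, 0, 0, -0.216, -0.675, 0.048, 0, 0, 0, 0, -0.216, -0.675, 0.048, 0]

```text
time_s: 9.75
tool_pos: [0.4147, 0.3414, 0.0989]
orientation: [[0.997, -0.074, -0.003], [-0.074, -0.997, 0.001], [-0.003, -0.001, -1.0]]
force: [0.2, -0.4, 0.4]
finger_gap: 1.002
```

Run:
```python
from h import *
to(.419,.3356,.05)
im=grab('top','t5')
hsv=cv2.cvtColor(im,cv2.COLOR_BGR2HSV); S=hsv[...,1].astype(int);V=hsv[...,2].astype(int)
mk=lambda b:b.astype(np.uint8)*255
# pad outer
pad=mk((S<15)&(V>95)); pad=mk((V>90)&(S<40))
b=blob(pad,508,213,32);h=cv2.convexHull(b)[:,0];q,s=circ(ray("top",h,.007));print("pad",q.round(4),s.round(4))
c=im[170:260,455:565];cv2.imwrite('pics/c5.png',cv2.resize(c,(770,630),interpolation=0))
print(hsv[205,505],hsv[215,485])
```

```text
t 9.75 pos [0.4147 0.3414 0.0989] F [ 0.2 -0.4  0.4] gap 1.002 q7 -37.0
turn [-0.0007  0.0027  0.01  ] shift [0.0049 0.0055 0.0489]
pad [ 0.5813 -0.307   0.042 ] 0.0002
[ 18  22 114] [26 39 92]
```

View pics/c5.png

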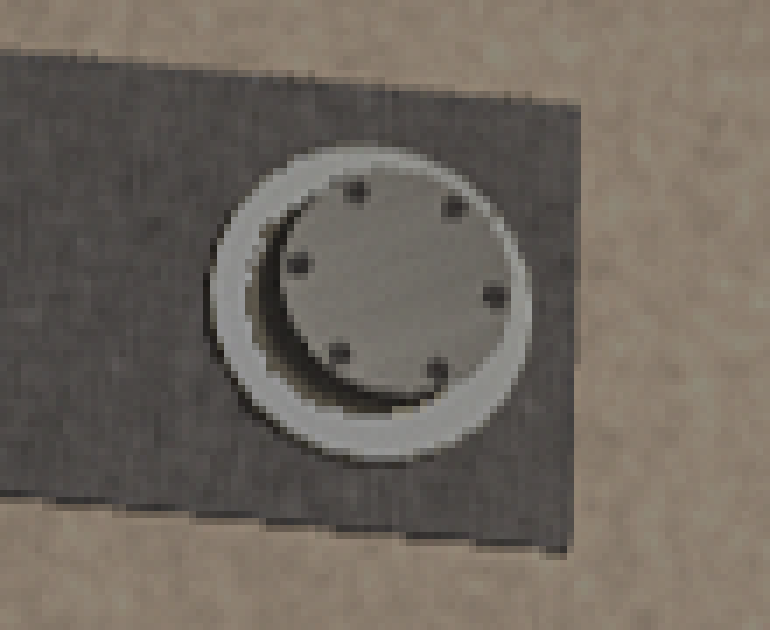

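Run:
```python
from h import *
print(ray("top",[[511.24,209.47]],.023))
im=cv2.imread('pics/t5.png');hsv=cv2.cvtColor(im,cv2.COLOR_BGR2HSV);V=hsv[...,2].astype(int)
cs,_=cv2.findContours((V[170:260,455:565]<75).astype(np.uint8)*255,cv2.RETR_LIST,cv2.CHAIN_APPROX_NONE)
print([(k[:,0].mean(0)+[455,170]).round(1).tolist() for k in cs if 3<=len(k)<18])
# mat again
S=hsv[...,1].astype(int)
m=((S<40)&(V<110)).astype(np.uint8)*255
m=cv2.morphologyEx(m,cv2.MORPH_CLOSE,np.ones((9,9)));m=cv2.morphologyEx(m,cv2.MORPH_OPEN,np.ones((9,9)))
b=blob(m,452,210,95);print(cv2.minAreaRect((ray("top",b,.003)[:,:2]*1000).astype(np.float32)))
```

```text
[[ 0.58281793 -0.30689663  0.023     ]]
[[534.2, 247.8], [526.8, 246.9], [487.0, 243.0], [523.3, 240.7], [517.8, 240.0], [509.3, 239.5], [470.7, 238.3], [480.0, 238.0], [499.0, 235.5], [486.0, 235.0], [521.0, 234.0], [494.1, 234.9], [521.1, 234.6], [493.0, 232.0], [462.0, 232.0], [472.3, 229.7], [468.3, 230.5], [526.7, 228.7], [455.4, 228.8], [477.0, 223.0], [468.0, 224.5], [530.5, 222.0], [478.4, 218.7], [474.0, 219.5], [536.0, 218.0], [461.0, 217.0], [474.5, 214.0], [478.6, 212.8], [535.8, 213.2], [525.1, 211.9], [463.1, 212.3], [476.5, 208.5], [534.2, 208.4], [497.1, 207.3], [460.3, 206.3], [464.0, 205.2], [468.8, 203.0], [486.0, 201.0], [456.9, 203.5], [519.3, 199.1], [487.0, 198.0], [467.7, 197.3], [505.5, 197.0], [523.6, 196.3], [475.9, 194.5], [465.0, 192.0], [520.0, 190.8], [523.7, 190.1], [503.2, 189.2], [485.4, 187.8], [467.0, 187.0], [508.0, 185.8], [491.0, 186.0], [461.0, 185.0], [526.2, 184.8], [519.3, 184.6], [460.0, 184.0], [511.2, 184.5], [479.5, 184.0], [487.6, 182.5], [483.0, 181.0], [472.8, 183.2], [468.5, 179.0], [462.0, 179.0]]
((589.323974609375, -206.94631958007812), (309.3383483886719, 119.57684326171875), 85.07298278808594)
```

Request:
apply_moves:
  targets: [0, 0, 0.01, 0.003, 0.0055, 0.03, 0, 0, 0, 0.01, 0.003, 0.0055, 0.06, 0, 0, 0, 0.01, 0.003, 0.0055, 0.08, 0, 0, 0, 0.01, 0.003, 0.0055, 0.085, 0, 0, 0, 0.01, 0.003, 0.0055, 0.085, 0, 0, 0, 0.01, 0.003, 0.0055, 0.085, 0]

```text
time_s: 10.55
tool_pos: [0.4225, 0.3303, 0.0161]
orientation: [[0.996, -0.094, 0.001], [-0.094, -0.996, 0.002], [0.001, -0.002, -1.0]]
force: [0.2, 0.7, -0.8]
finger_gap: 0.997
```

```bash
python3 -c "
from h import *
to(.418,.3356,-.001)
im=grab('top','t6');im2=grab('scene','s6')
cv2.imwrite('pics/c6.png',np.hstack([cv2.resize(im[200:400,50:250],(400,400),interpolation=2),cv2.resize(im2[150:300,400:550],(400,400),interpolation=2)]))"
```

```text
t 10.55 pos [0.4225 0.3303 0.0161] F [ 0.2  0.7 -0.8] gap 0.997 q7 -32.0
turn [-0.0017 -0.0014 -0.0103] shift [-0.005  -0.0048  0.0171]
```

View pics/c6.png

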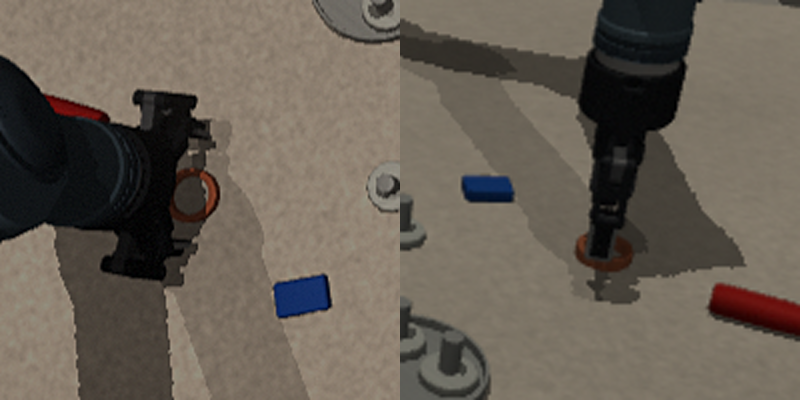

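Request:
apply_moves:
  targets: [0, 0, -0.01, -0.005, -0.005, 0.005, 0, 0, 0, -0.01, -0.005, -0.005, 0.01, 0, 0, 0, -0.01, -0.005, -0.005, 0.01, 0, 0, 0, -0.01, -0.005, -0.005, 0.01, 0]

```text
time_s: 11.15
tool_pos: [0.4171, 0.335, 0.005]
orientation: [[0.996, -0.084, -0.0], [-0.084, -0.996, -0.0], [-0.0, 0.0, -1.0]]
force: [-0.5, -0.5, -1.0]
finger_gap: 1.003
```

```bash
python3 -c "
from h import *
to(.418,.3356,-.001)"
```

```text
t 11.15 pos [0.4171 0.335  0.005 ] F [-0.5 -0.5 -1. ] gap 1.003 q7 -31.0
turn [ 0.0003  0.0001 -0.0003] shift [ 0.0008 -0.0007  0.006 ]
```

Request:
apply_moves:
  targets: [0, 0, 0, 0.0005, -0.0007, 0.0055, 0, 0, 0, 0, 0.0005, -0.0007, 0.0055, 0.3, 0, 0, 0, 0.0005, -0.0007, 0.0055, 0.6, 0, 0, 0, 0.0005, -0.0007, 0.0055, 0.6, 0, 0, 0, 0.0005, -0.0007, 0.0055, 0.6, 0, 0, 0, 0.0005, -0.0007, 0.0055, 0.6, 0, 0, 0, 0.0005, -0.0007, 0.0055, 0.6]
  squeeze: 30

```text
time_s: 12.02
tool_pos: [0.4179, 0.3358, -0.0001]
orientation: [[0.996, -0.084, 0.0], [-0.084, -0.996, 0.0], [0.0, -0.0, -1.0]]
force: [-1.1, -1.4, 5.2]
finger_gap: 0.543
```

Request:
apply_moves:
  targets: [0, 0, 0, 0, 0, -0.03, 0.6, 0, 0, 0, 0, 0, -0.09, 0.6, 0, 0, 0, 0, 0, -0.09, 0.6, 0, 0, 0, 0, 0, -0.09, 0.6, 0, 0, 0, 0, 0, -0.09, 0.6]

```text
time_s: 12.65
tool_pos: [0.4162, 0.3348, 0.0878]
orientation: [[0.996, -0.084, -0.003], [-0.084, -0.996, -0.003], [-0.002, 0.003, -1.0]]
force: [0.1, 0.5, -1.3]
finger_gap: 0.543
```

```bash
python3 -c "
from h import *
to(.5811,-.3065,.10)
im=grab('top','t7');im2=grab('scene','s7')
cv2.imwrite('pics/c7.png',np.hstack([cv2.resize(im[200:400,50:250],(400,400),interpolation=2),cv2.resize(im2[150:300,400:550],(400,400),interpolation=2)]))"
```

```text
t 12.65 pos [0.4162 0.3348 0.0878] F [ 0.1  0.5 -1.3] gap 0.543 q7 -36.0
turn [0.0029 0.0024 0.0001] shift [ 0.2179  0.6253 -0.0109]
```

View pics/c7.png

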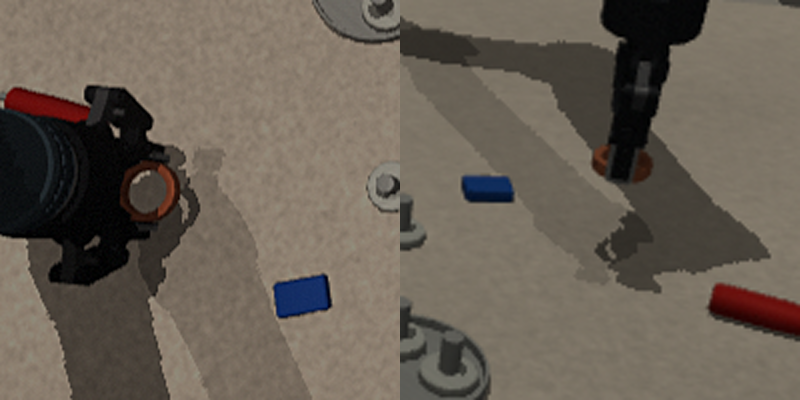

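Request:
apply_moves:
  targets: [0, 0, 0, 0.2, 0.58, -0.02, 0.6, 0, 0, 0, 0.2, 0.58, -0.02, 0.6, 0, 0, 0, 0.2, 0.58, -0.02, 0.6, 0, 0, 0, 0.2, 0.58, -0.02, 0.6, 0, 0, 0, 0.2, 0.58, -0.02, 0.6, 0, 0, 0, 0.2, 0.58, -0.02, 0.6, 0, 0, 0, 0.2, 0.58, -0.02, 0.6, 0, 0, 0, 0.2, 0.58, -0.02, 0.6, 0, 0, 0, 0.2, 0.58, -0.02, 0.6, 0, 0, 0, 0.218, 0.625, -0.01, 0.6, 0, 0, 0, 0.218, 0.625, -0.01, 0.6, 0, 0, 0, 0.218, 0.625, -0.01, 0.6]

```text
time_s: 14.25
tool_pos: [0.5805, -0.3105, 0.0984]
orientation: [[0.996, -0.09, -0.002], [-0.09, -0.996, -0.003], [-0.002, 0.003, -1.0]]
force: [-0.3, -0.2, -0.2]
finger_gap: 0.539
```

Request:
apply_moves:
  targets: [0, 0, 0, 0, 0, 0.02, 0.6, 0, 0, 0, 0, 0, 0.04, 0.6, 0, 0, 0, 0, 0, 0.04, 0.6, 0, 0, 0, 0, 0, 0.04, 0.6]

```text
time_s: 14.75
tool_pos: [0.5825, -0.3043, 0.0592]
orientation: [[0.997, -0.083, -0.001], [-0.083, -0.997, 0.0], [-0.001, -0.0, -1.0]]
force: [0.9, -1.0, -1.0]
finger_gap: 0.536
```

```bash
python3 -c "
from h import *
to(.5811,-.3067,.027)"
```

```text
t 14.75 pos [ 0.5825 -0.3043  0.0592] F [ 0.9 -1.  -1. ] gap 0.536 q7 39.0
turn [-0.0004  0.0006  0.001 ] shift [-0.0012  0.0026  0.0322]
```

Request:
apply_moves:
  targets: [0, 0, 0, -0.001, 0.0022, 0.01, 0.6, 0, 0, 0, -0.001, 0.0022, 0.022, 0.6, 0, 0, 0, -0.001, 0.0022, 0.03, 0.6, 0, 0, 0, -0.001, 0.0022, 0.031, 0.6, 0, 0, 0, -0.001, 0.0022, 0.031, 0.6, 0, 0, 0, -0.001, 0.0022, 0.031, 0.6]

```text
time_s: 15.5
tool_pos: [0.5817, -0.3077, 0.029]
orientation: [[0.996, -0.084, 0.001], [-0.084, -0.996, -0.0], [0.001, 0.0, -1.0]]
force: [0.5, 0.4, -0.8]
finger_gap: 0.543
```

```bash
python3 -c "
from h import *
to(.5811,-.3067,.0232)
im=grab('top','t8');im2=grab('scene','s8')
cv2.imwrite('pics/c8.png',np.hstack([cv2.resize(im[130:330,430:630],(400,400),interpolation=2),cv2.resize(im2[150:300,130:280],(400,400),interpolation=2)]))"
```

```text
t 15.5 pos [ 0.5817 -0.3077  0.029 ] F [ 0.5  0.4 -0.8] gap 0.543 q7 40.0
turn [ 0.0004 -0.0008 -0.0002] shift [-0.0006 -0.0009  0.0058]
```

View pics/c8.png

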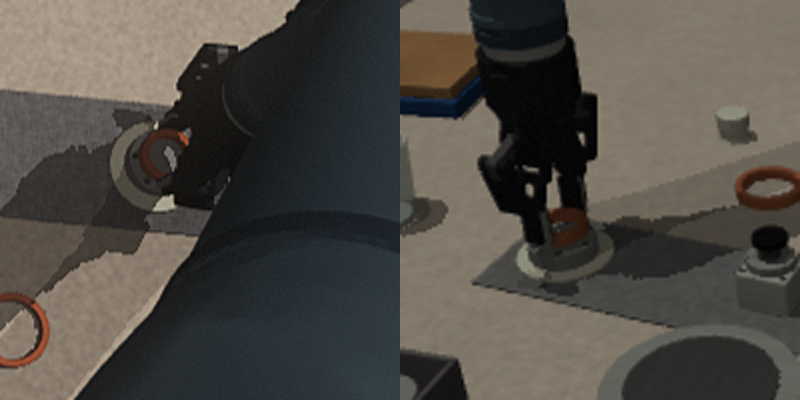

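Request:
apply_moves:
  targets: [0, 0, 0, -0.0006, -0.0009, 0.003, 0.6, 0, 0, 0, -0.0006, -0.0009, 0.005, 0.6, 0, 0, 0, -0.0006, -0.0009, 0.005, 0.6, 0, 0, 0, -0.0006, -0.0009, 0.005, 0.6]

```text
time_s: 16.1
tool_pos: [0.5807, -0.3064, 0.0236]
orientation: [[0.996, -0.084, -0.0], [-0.084, -0.996, 0.0], [-0.0, -0.0, -1.0]]
force: [0.4, -0.1, -0.6]
finger_gap: 0.543
```

```bash
python3 -c "
from h import *
to(.5811,-.3067,.0230)"
```

```text
t 16.1 pos [ 0.5807 -0.3064  0.0236] F [ 0.4 -0.1 -0.6] gap 0.543 q7 41.0
turn [-0.      0.0001 -0.0002] shift [0.0004 0.0002 0.0006]
```

Request:
apply_moves:
  targets: [0, 0, 0, 0.0003, 0.0002, 0.001, 0.6, 0, 0, 0, 0.0003, 0.0002, 0.001, 0.6, 0, 0, 0, 0.0003, 0.0002, 0.001, 0.4, 0, 0, 0, 0.0003, 0.0002, 0.001, 0.3, 0, 0, 0, 0.0003, 0.0002, 0.001, 0.2, 0, 0, 0, 0.0003, 0.0002, 0.001, 0.2, 0, 0, 0, 0.0003, 0.0002, -0.03, 0.2, 0, 0, 0, 0.0003, 0.0002, -0.09, 0, 0, 0, 0, 0.0003, 0.0002, -0.12, 0, 0, 0, 0, 0.0003, 0.0002, -0.12, 0]

```text
time_s: 17.35
tool_pos: [0.5832, -0.3083, 0.1473]
orientation: [[0.996, -0.084, 0.007], [-0.084, -0.996, -0.003], [0.007, 0.002, -1.0]]
force: [0.4, 0.0, -0.6]
finger_gap: 0.999
```

```bash
python3 -c "
from h import *
to(.426,-.0156,.12)"
```

```text
t 17.35 pos [ 0.5832 -0.3083  0.1473] F [ 0.4  0.  -0.6] gap 0.999 q7 37.0
turn [ 0.0023 -0.0068 -0.0005] shift [-0.1814 -0.2785  0.0254]
```

Request:
apply_moves:
  targets: [0, 0, 0, -0.181, -0.278, 0.022, 0, 0, 0, 0, -0.181, -0.278, 0.022, 0, 0, 0, 0, -0.181, -0.278, 0.022, 0, 0, 0, 0, -0.181, -0.278, 0.022, 0, 0, 0, 0, -0.181, -0.278, 0.022, 0, 0, 0, 0, -0.181, -0.278, 0.022, 0, 0, 0, 0, -0.181, -0.278, 0.022, 0, 0, 0, 0, -0.181, -0.278, 0.022, 0, 0, 0, 0, -0.181, -0.278, 0.022, 0]

```text
time_s: 18.48
tool_pos: [0.4247, -0.0161, 0.1217]
orientation: [[0.996, -0.087, 0.001], [-0.087, -0.996, -0.001], [0.001, 0.001, -1.0]]
force: [-0.3, 0.6, -0.4]
finger_gap: 1.0
```

Run:
```python
from h import *
to(.426,-.0156,.08)
im=grab('top','t9')
hsv=cv2.cvtColor(im,cv2.COLOR_BGR2HSV)
red=((hsv[...,1]>110)&(hsv[...,0]<15)).astype(np.uint8)*255
b=blob(red,510,208,25);q,s=circ(ray("top",b,.035));print("ring",q.round(4),s.round(4))
cs,hh=cv2.findContours(red[180:240,480:545],cv2.RETR_CCOMP,cv2.CHAIN_APPROX_NONE)
for k in cs:
    if len(k)>20: q,s=circ(ray("top",k[:,0]+[480,180],.035));print(q.round(4),s.round(4))
a=cv2.resize(im[170:250,465:545],(400,400),interpolation=0);d=cv2.resize(im[230:350,280:400],(400,400),interpolation=2)
cv2.imwrite('pics/c9.png',np.hstack([a,d]))
```

```text
t 18.48 pos [ 0.4247 -0.0161  0.1217] F [-0.3  0.6 -0.4] gap 1.0 q7 -3.0
turn [ 0.001  -0.0006 -0.0031] shift [ 0.0012 -0.0006  0.0417]
ring [ 0.5819 -0.3037  0.0229] 0.0006
[ 0.5819 -0.3037  0.0229] 0.0006
[ 0.582  -0.3038  0.0176] 0.0006
```

View pics/c9.png

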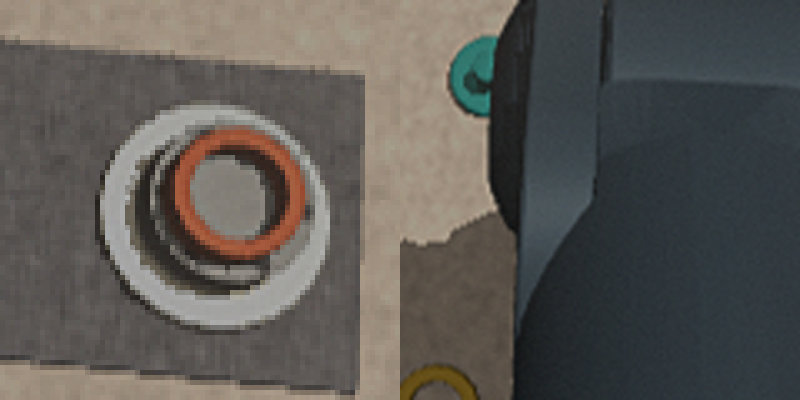

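Ring on the flange reads (.5819,−.3037), against the flange at (.5828,−.3069), so it is about 3 mm off towards the valve. I'll mend that before the tube: regrip, shift −3 mm in y, and look again.

```bash
python3 -c "
from h import *
to(.581,-.305,.10)"
```

```text
t 18.52 pos [ 0.4247 -0.016   0.1217] F [ 0.3 -0.6  0.7] gap 0.999 q7 -3.0
turn [ 0.0009 -0.0005 -0.003 ] shift [0.1808 0.2744 0.022 ]
```

Request:
apply_moves:
  targets: [0, 0, 0, 0.181, 0.275, 0.0, 0, 0, 0, 0, 0.181, 0.275, 0.0, 0, 0, 0, 0, 0.181, 0.275, 0.0, 0, 0, 0, 0, 0.181, 0.275, 0.0, 0, 0, 0, 0, 0.181, 0.275, 0.0, 0, 0, 0, 0, 0.181, 0.275, 0.0, 0, 0, 0, 0, 0.181, 0.275, 0.02, 0, 0, 0, 0, 0.181, 0.275, 0.05, 0, 0, 0, 0, 0.181, 0.275, 0.065, 0, 0, 0, 0, 0.181, 0.275, 0.065, 0, 0, 0, 0, 0.181, 0.275, 0.065, 0]

```text
time_s: 19.9
tool_pos: [0.5818, -0.3033, 0.0573]
orientation: [[0.997, -0.083, 0.001], [-0.083, -0.997, -0.0], [0.001, 0.0, -1.0]]
force: [0.0, 0.1, 1.0]
finger_gap: 0.998
```

```bash
python3 -c "
from h import *
to(.581,-.305,.0235)"
```

```text
t 19.9 pos [ 0.5818 -0.3033  0.0573] F [0.  0.1 1. ] gap 0.998 q7 41.0
turn [ 0.0001 -0.0011  0.0005] shift [-0.0007  0.0017  0.0338]
```

Request:
apply_moves:
  targets: [0, 0, 0, -0.0005, 0.001, 0.01, 0, 0, 0, 0, -0.0005, 0.001, 0.022, 0, 0, 0, 0, -0.0005, 0.001, 0.03, 0, 0, 0, 0, -0.0005, 0.001, 0.033, 0, 0, 0, 0, -0.0005, 0.001, 0.033, 0.2, 0, 0, 0, -0.0005, 0.001, 0.033, 0.35, 0, 0, 0, -0.0005, 0.001, 0.033, 0.6, 0, 0, 0, -0.0005, 0.001, 0.033, 0.6, 0, 0, 0, -0.0005, 0.001, 0.033, 0.6, 0, 0, 0, -0.0005, 0.001, 0.033, 0.6]
  squeeze: 30

```text
time_s: 21.15
tool_pos: [0.5813, -0.305, 0.0243]
orientation: [[0.996, -0.084, 0.001], [-0.084, -0.996, -0.001], [0.001, 0.001, -1.0]]
force: [-0.9, -0.0, 5.8]
finger_gap: 0.538
```

```bash
python3 -c "
from h import *
s=telemetry.read_state();p=s['tool_pos']
to(p[0]+.0008,p[1]-.003,p[2])"
```

```text
t 21.15 pos [ 0.5813 -0.305   0.0243] F [-0.9 -0.   5.8] gap 0.538 q7 42.0
turn [ 0.0005 -0.0013 -0.0002] shift [0.001  0.0029 0.    ]
```

Request:
apply_moves:
  targets: [0, 0, 0, 0, 0, -0.004, 0.6, 0, 0, 0, 0.0008, 0.003, -0.004, 0.6, 0, 0, 0, 0.0008, 0.003, -0.004, 0.6, 0, 0, 0, 0.0008, 0.003, -0.001, 0.6, 0, 0, 0, 0.0008, 0.003, -0.0003, 0.6, 0, 0, 0, 0.0008, 0.003, -0.0003, 0.6, 0, 0, 0, 0.0008, 0.003, -0.0003, 0.6]

```text
time_s: 22.02
tool_pos: [0.5812, -0.3078, 0.0244]
orientation: [[0.996, -0.084, -0.0], [-0.084, -0.996, 0.0], [-0.0, -0.0, -1.0]]
force: [-1.6, 1.3, 5.2]
finger_gap: 0.54
```

Request:
apply_moves:
  targets: [0, 0, 0, 0, 0, 0.0, 0.45, 0, 0, 0, 0, 0, 0.0, 0.4, 0, 0, 0, 0, 0, 0.0, 0.3, 0, 0, 0, 0, 0, 0.0, 0.2, 0, 0, 0, 0, 0, -0.03, 0.2, 0, 0, 0, 0, 0, -0.08, 0, 0, 0, 0, 0, 0, -0.11, 0, 0, 0, 0, -0.09, -0.14, -0.11, 0, 0, 0, 0, -0.18, -0.277, -0.11, 0, 0, 0, 0, -0.18, -0.277, -0.11, 0, 0, 0, 0, -0.18, -0.277, -0.11, 0, 0, 0, 0, -0.18, -0.277, -0.11, 0]

```text
time_s: 23.52
tool_pos: [0.4326, -0.0306, 0.1338]
orientation: [[0.996, -0.084, 0.001], [-0.084, -0.996, 0.0], [0.001, -0.0, -1.0]]
force: [0.7, 1.2, 0.6]
finger_gap: 1.0
```

```bash
cat > ring.py <<'E'
from h import *
import sys
f=sys.argv[1]
to(.426,-.0156,.08)
im=grab('top',f)
hsv=cv2.cvtColor(im,cv2.COLOR_BGR2HSV)
red=((hsv[...,1]>110)&(hsv[...,0]<15)).astype(np.uint8)*255
cs,hh=cv2.findContours(red[180:240,480:545],cv2.RETR_CCOMP,cv2.CHAIN_APPROX_NONE)
for k in cs:
    if len(k)>20: q,s=circ(ray("top",k[:,0]+[480,180],.035));print(q.round(4),s.round(4))
cv2.imwrite('pics/c%s.png'%f,cv2.resize(im[165:255,465:555],(540,540),interpolation=2))
E
python3 ring.py t10
```

```text
t 23.52 pos [ 0.4326 -0.0306  0.1338] F [0.7 1.2 0.6] gap 1.0 q7 0.0
turn [-0.0004 -0.0005 -0.0005] shift [-0.0079 -0.0144  0.0538]
[ 0.582  -0.3066  0.0229] 0.0005
[ 0.5819 -0.3068  0.0176] 0.0005
```

View pics/ct10.png

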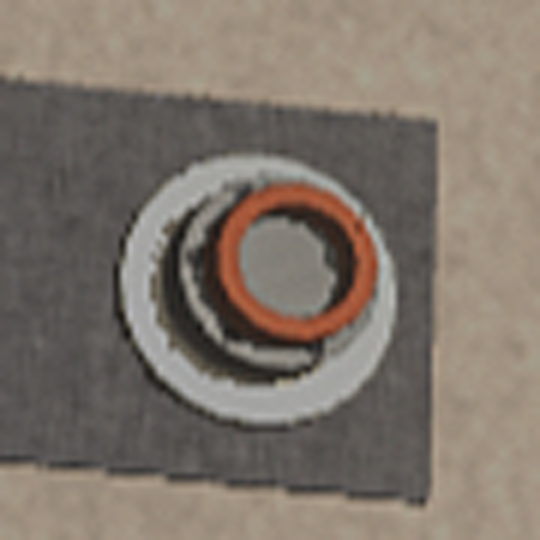

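Ring now reads (.582,−.3067), within 1 mm of the flange and pad centres. Next the tube.

Request:
apply_moves:
  targets: [0, 0, 0, -0.004, -0.008, 0.02, 0, 0, 0, 0, -0.004, -0.008, 0.04, 0, 0, 0, 0, -0.004, -0.008, 0.04, 0, 0, 0, 0, -0.004, -0.008, 0.04, 0]

```text
time_s: 24.08
tool_pos: [0.4308, -0.0245, 0.0944]
orientation: [[0.996, -0.085, 0.001], [-0.085, -0.996, -0.0], [0.001, 0.0, -1.0]]
force: [0.5, -0.6, 0.6]
finger_gap: 1.0
```

```bash
python3 -c "
from h import *
to(.4262,-.0156,.028)
grab('scene','s11'); im2=cv2.imread('pics/s11.png')
cv2.imwrite('pics/c11.png',cv2.resize(im2[120:270,255:405],(500,500),interpolation=2))"
```

```text
t 24.07 pos [ 0.4308 -0.0245  0.0944] F [ 0.5 -0.6  0.6] gap 1.0 q7 4.0
turn [ 0.0002 -0.0008 -0.0012] shift [-0.0054 -0.0085  0.0664]
```

View pics/c11.png

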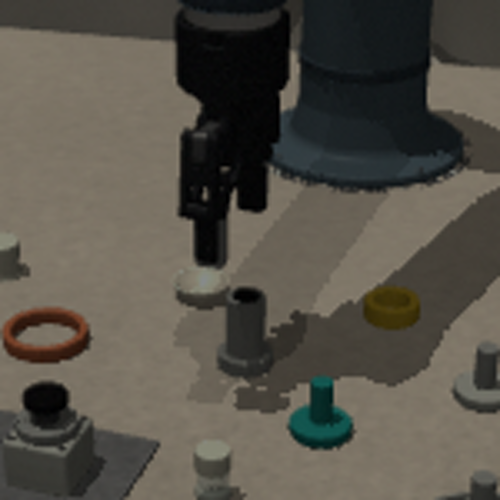

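Request:
apply_moves:
  targets: [0, 0, 0, -0.0054, -0.0085, 0.0, 0, 0, 0, 0, -0.0054, -0.0085, 0.0, 0, 0, 0, 0, -0.0054, -0.0085, 0.02, 0, 0, 0, 0, -0.0054, -0.0085, 0.04, 0, 0, 0, 0, -0.0054, -0.0085, 0.055, 0, 0, 0, 0, -0.0054, -0.0085, 0.065, 0, 0, 0, 0, -0.0054, -0.0085, 0.065, 0, 0, 0, 0, -0.0054, -0.0085, 0.065, 0]

```text
time_s: 25.12
tool_pos: [0.4261, -0.015, 0.0293]
orientation: [[0.996, -0.084, 0.001], [-0.084, -0.996, 0.0], [0.001, -0.0, -1.0]]
force: [-0.3, 0.9, 0.2]
finger_gap: 0.999
```

```bash
python3 -c "
from h import *
to(.4262,-.0156,.028)
grab('scene','s12'); im2=cv2.imread('pics/s12.png')
cv2.imwrite('pics/c12.png',cv2.resize(im2[120:270,255:405],(500,500),interpolation=2))"
```

```text
t 25.12 pos [ 0.4261 -0.015   0.0293] F [-0.3  0.9  0.2] gap 0.999 q7 12.0
turn [-0.0003 -0.001  -0.0002] shift [0.0001 0.0006 0.0013]
```

View pics/c12.png

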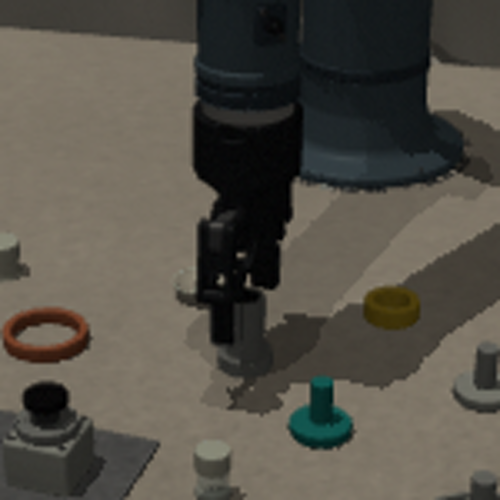

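Request:
apply_moves:
  targets: [0, 0, 0, 0, 0.0005, 0.001, 0.3, 0, 0, 0, 0, 0.0005, 0.001, 0.5, 0, 0, 0, 0, 0.0005, 0.001, 0.8, 0, 0, 0, 0, 0.0005, 0.001, 0.8, 0, 0, 0, 0, 0.0005, 0.001, 0.8, 0, 0, 0, 0, 0.0005, 0.001, 0.8, 0, 0, 0, 0, 0.0005, 0.001, 0.8]
  squeeze: 50

```text
time_s: 26.05
tool_pos: [0.4256, -0.0155, 0.0282]
orientation: [[0.996, -0.084, -0.0], [-0.084, -0.996, 0.0], [-0.0, -0.0, -1.0]]
force: [-1.4, 1.4, 6.0]
finger_gap: 0.337
```

```bash
python3 -c "
from h import *
to(.4262,-.0156,.028)"
```

```text
t 26.05 pos [ 0.4256 -0.0155  0.0282] F [-1.4  1.4  6. ] gap 0.337 q7 12.0
turn [-0.0004  0.0003 -0.0002] shift [0.0006 0.     0.0002]
```

Request:
apply_moves:
  targets: [0, 0, 0, 0, 0, -0.03, 0.8, 0, 0, 0, 0, 0, -0.08, 0.8, 0, 0, 0, 0, 0, -0.08, 0.8, 0, 0, 0, 0, 0, -0.08, 0.8]

```text
time_s: 26.55
tool_pos: [0.4246, -0.0152, 0.1072]
orientation: [[0.997, -0.083, -0.001], [-0.083, -0.997, 0.0], [-0.001, -0.0, -1.0]]
force: [-0.0, 0.1, -1.8]
finger_gap: 0.34
```

```bash
python3 -c "
from h import *
to(.588,-.2067,.11)
im=grab('top','t13');im2=grab('scene','s13')
cv2.imwrite('pics/c13.png',np.hstack([cv2.resize(im[200:400,260:460],(400,400),interpolation=2),cv2.resize(im2[120:270,255:405],(400,400),interpolation=2)]))"
```

```text
t 26.55 pos [ 0.4246 -0.0152  0.1072] F [-0.   0.1 -1.8] gap 0.34 q7 1.0
turn [-0.0004  0.0013  0.0002] shift [ 0.1788  0.1772 -0.0031]
```

View pics/c13.png

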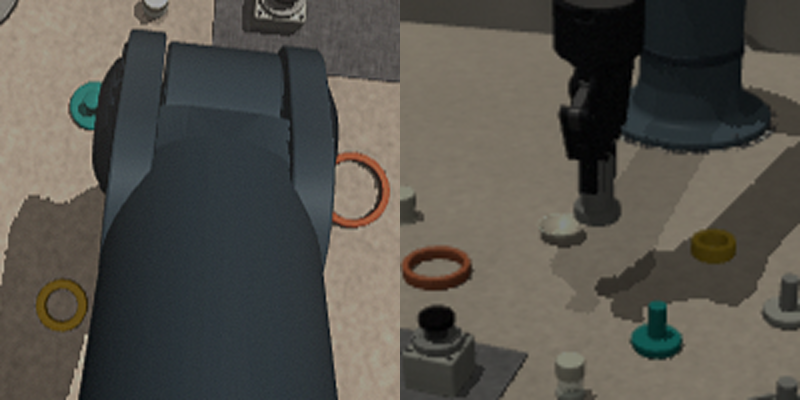

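Request:
apply_moves:
  targets: [0, 0, 0, 0.179, 0.177, -0.01, 0.8, 0, 0, 0, 0.179, 0.177, -0.01, 0.8, 0, 0, 0, 0.179, 0.177, -0.01, 0.8, 0, 0, 0, 0.179, 0.177, -0.01, 0.8, 0, 0, 0, 0.179, 0.177, -0.01, 0.8, 0, 0, 0, 0.179, 0.177, 0.02, 0.8, 0, 0, 0, 0.179, 0.177, 0.05, 0.8, 0, 0, 0, 0.179, 0.177, 0.06, 0.8, 0, 0, 0, 0.179, 0.177, 0.06, 0.8, 0, 0, 0, 0.179, 0.177, 0.06, 0.8]

```text
time_s: 27.9
tool_pos: [0.5898, -0.2072, 0.0488]
orientation: [[0.996, -0.084, 0.002], [-0.084, -0.996, -0.001], [0.002, 0.0, -1.0]]
force: [1.0, 0.2, -2.0]
finger_gap: 0.339
```

```bash
python3 -c "
from h import *
to(.588,-.2067,.0315)
im=grab('top','t14');im2=grab('scene','s14')
cv2.imwrite('pics/c14.png',np.hstack([cv2.resize(im[100:300,360:560],(400,400),interpolation=2),cv2.resize(im2[150:300,150:300],(400,400),interpolation=2)]))"
```

```text
t 27.9 pos [ 0.5898 -0.2072  0.0488] F [ 1.   0.2 -2. ] gap 0.339 q7 34.0
turn [ 0.0004 -0.0016 -0.0001] shift [-0.0019 -0.0004  0.0173]
```

View pics/c14.png

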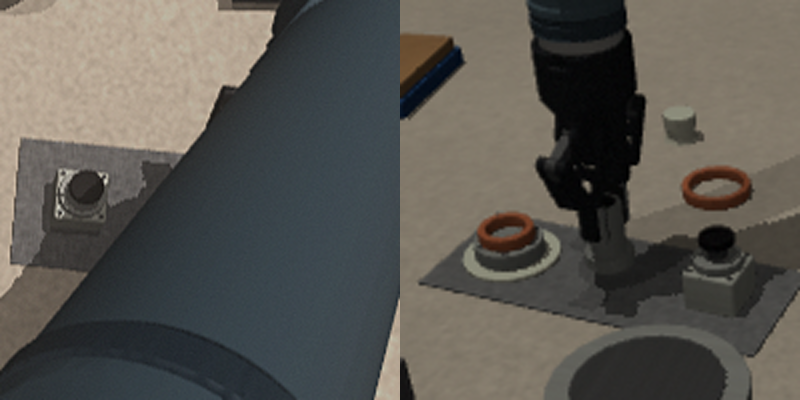

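Request:
apply_moves:
  targets: [0, 0, 0, -0.0018, -0.0003, 0.008, 0.8, 0, 0, 0, -0.0018, -0.0003, 0.014, 0.8, 0, 0, 0, -0.0018, -0.0003, 0.016, 0.8, 0, 0, 0, -0.0018, -0.0003, 0.016, 0.8, 0, 0, 0, -0.0018, -0.0003, 0.016, 0.8]

```text
time_s: 28.62
tool_pos: [0.5875, -0.2066, 0.0319]
orientation: [[0.996, -0.084, 0.0], [-0.084, -0.996, -0.0], [0.0, 0.0, -1.0]]
force: [0.2, 0.6, -2.0]
finger_gap: 0.337
```

```bash
python3 -c "
from h import *
to(.588,-.2067,.031)"
```

```text
t 28.62 pos [ 0.5875 -0.2066  0.0319] F [ 0.2  0.6 -2. ] gap 0.337 q7 35.0
turn [ 0.0002 -0.0003 -0.0002] shift [0.0005 0.     0.0009]
```

Setting it down, releasing, rising and moving towards the loose cover.

Request:
apply_moves:
  targets: [0, 0, 0, 0.0005, 0, 0.0012, 0.8, 0, 0, 0, 0.0005, 0, 0.0012, 0.8, 0, 0, 0, 0.0005, 0, 0.0012, 0.6, 0, 0, 0, 0.0005, 0, 0.0012, 0.4, 0, 0, 0, 0.0005, 0, 0.0012, 0.3, 0, 0, 0, 0.0005, 0, 0.0012, 0.3, 0, 0, 0, 0.0005, 0, -0.03, 0.3, 0, 0, 0, 0.0005, 0, -0.07, 0.3, 0, 0, 0, 0.0005, 0, -0.11, 0.3, 0, 0, 0, 0.0005, 0, -0.11, 0.3]

```text
time_s: 29.88
tool_pos: [0.5906, -0.2081, 0.1459]
orientation: [[0.996, -0.084, 0.008], [-0.084, -0.996, -0.002], [0.008, 0.001, -1.0]]
force: [1.0, -0.0, -0.9]
finger_gap: 0.698
```

```bash
python3 -c "
from h import *
to(.4285,.1615,.10,50)"
```

```text
t 29.88 pos [ 0.5906 -0.2081  0.1459] F [ 1.  -0.  -0.9] gap 0.698 q7 30.0
turn [ 0.0051 -0.0067 -0.9569] shift [-0.193  -0.3547  0.0439]
```

Request:
apply_moves:
  targets: [0, 0, -0.957, -0.192, -0.354, 0.04, 0.3, 0, 0, -0.957, -0.192, -0.354, 0.04, 0.3, 0, 0, -0.957, -0.192, -0.354, 0.04, 0.3, 0, 0, -0.957, -0.192, -0.354, 0.04, 0.3, 0, 0, -0.957, -0.192, -0.354, 0.04, 0.3, 0, 0, -0.957, -0.192, -0.354, 0.04, 0.3, 0, 0, -0.957, -0.192, -0.354, 0.04, 0.3, 0, 0, -0.957, -0.192, -0.354, 0.04, 0.3, 0, 0, -0.957, -0.192, -0.354, 0.04, 0.3, 0, 0, -0.957, -0.192, -0.354, 0.04, 0.3]

```text
time_s: 31.12
tool_pos: [0.4269, 0.1605, 0.1018]
orientation: [[0.645, 0.764, 0.0], [0.764, -0.645, -0.001], [-0.0, 0.001, -1.0]]
force: [0.6, -0.0, 0.7]
finger_gap: 0.7
```

Run:
```python
from h import *
to(.4285,.1615,.07,50)
im=grab('top','t15');im2=grab('scene','s15')
cv2.imwrite('pics/c15.png',np.hstack([cv2.resize(im[160:260,380:480],(400,400),interpolation=0),cv2.resize(im2[150:300,150:300],(400,400),interpolation=2)]))
V=im.max(2)
for th in(35,42,50):
    b=blob((V<th).astype(np.uint8)*255,453,197,10);q,s=circ(ray("top",b,.061));print(q.round(4),s.round(4),b.mean(0))
```

```text
t 31.12 pos [0.4269 0.1605 0.1018] F [ 0.6 -0.   0.7] gap 0.7 q7 32.0
turn [ 0.0006  0.0004 -0.003 ] shift [0.0018 0.0006 0.0318]
[ 0.5814 -0.2038  0.0008] 0.0 [459.5 204. ]
[ 0.2272 68.1856 68.3769] 0.0013 [451.3 199.5]
[ 0.589  -0.2041  0.007 ] 0.0013 [459.53846154 199.53846154]
```

View pics/c15.png

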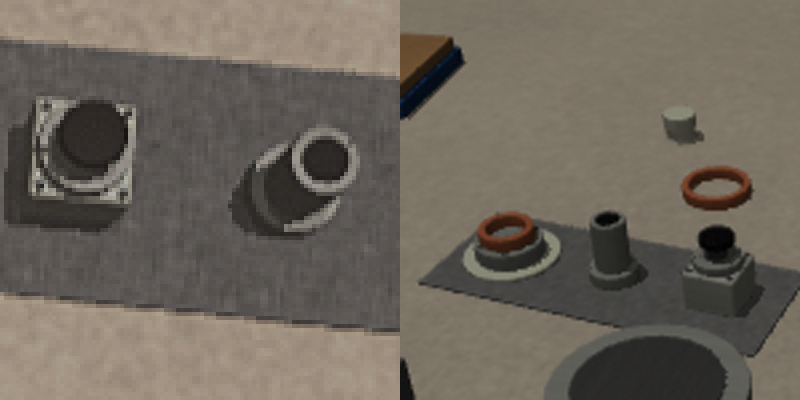

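Run:
```python
from h import *
im=cv2.imread('pics/t15.png');V=im.max(2)
for th in(52,56,60,64):
    m=np.zeros(V.shape,np.uint8);cv2.circle(m,(461,200),8,255,-1)
    b=blob(cv2.bitwise_and(m,(V<th).astype(np.uint8)*255),461,200,10);q,s=circ(ray("top",b,.061));print(th,q.round(4),s.round(4),b.mean(0))
print(ray("top",[[460.7,199.6]],.061))
# rim bright
b=blob((V>85).astype(np.uint8)*255,461,199,11);m,r=cv2.minEnclosingCircle(b);print(m,r,ray("top",[m],.061))
```

```text
52 [ 0.5891 -0.2067  0.0086] 0.0005 [460.89655172 199.68965517]
56 [ 0.5891 -0.2066  0.0087] 0.0005 [460.96666667 199.56666667]
60 [ 0.5891 -0.2066  0.0087] 0.0006 [461.         199.56666667]
64 [ 0.5891 -0.2066  0.0087] 0.0006 [461.         199.56666667]
[[ 0.58911808 -0.20612794  0.061     ]]
(460.9761962890625, 198.5) 14.516526222229004 [[ 0.59105756 -0.20666867  0.061     ]]
```

Tube reads (.5891,−.2066) against a target of (.5894,−.2068). Now the cover.

Request:
apply_moves:
  targets: [0, 0, -0.003, 0.0018, 0.0006, 0.0, 0.3, 0, 0, -0.003, 0.0018, 0.0006, 0.025, 0.3, 0, 0, -0.003, 0.0018, 0.0006, 0.04, 0.3, 0, 0, -0.003, 0.0018, 0.0006, 0.045, 0.3, 0, 0, -0.003, 0.0018, 0.0006, 0.045, 0.3]

```text
time_s: 31.85
tool_pos: [0.4277, 0.1631, 0.0567]
orientation: [[0.64, 0.768, -0.001], [0.768, -0.64, -0.001], [-0.001, -0.0, -1.0]]
force: [0.4, 0.7, -0.7]
finger_gap: 0.7
```

```bash
python3 -c "
from h import *
to(.4285,.1615,.015,50)
im=grab('top','t16');im2=grab('scene','s16')
cv2.imwrite('pics/c16.png',np.hstack([cv2.resize(im[220:370,170:320],(400,400),interpolation=2),cv2.resize(im2[150:270,340:460],(400,400),interpolation=2)]))"
```

```text
t 31.85 pos [0.4277 0.1631 0.0567] F [ 0.4  0.7 -0.7] gap 0.7 q7 36.0
turn [-0.0001  0.0008  0.0032] shift [-0.0007  0.0016  0.0417]
```

View pics/c16.png

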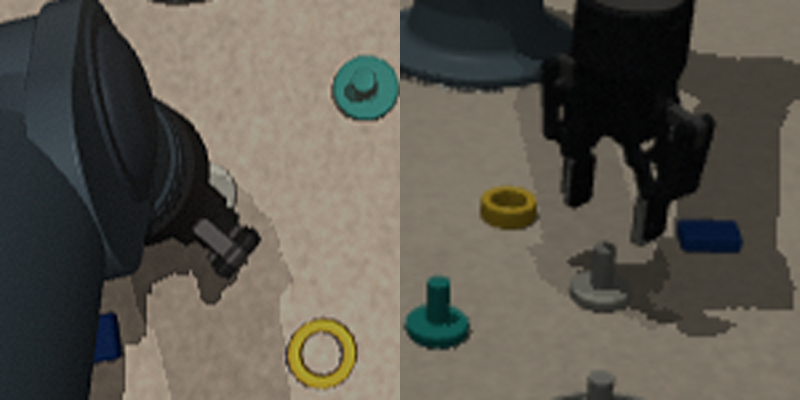

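Request:
apply_moves:
  targets: [0, 0, 0.003, -0.0007, 0.0014, 0.02, 0.3, 0, 0, 0.003, -0.0007, 0.0014, 0.035, 0.3, 0, 0, 0.003, -0.0007, 0.0014, 0.041, 0.3, 0, 0, 0.003, -0.0007, 0.0014, 0.041, 0.3, 0, 0, 0.003, -0.0007, 0.0014, 0.041, 0.3]

```text
time_s: 32.58
tool_pos: [0.4288, 0.162, 0.0162]
orientation: [[0.643, 0.766, 0.001], [0.766, -0.643, 0.0], [0.001, 0.0, -1.0]]
force: [1.6, -0.1, 0.7]
finger_gap: 0.703
```

```bash
python3 -c "
from h import *
to(.4285,.1615,.015,50)
im2=grab('scene','s17')
cv2.imwrite('pics/c17.png',cv2.resize(im2[150:270,340:460],(400,400),interpolation=2))"
```

```text
t 32.58 pos [0.4288 0.162  0.0162] F [ 1.6 -0.1  0.7] gap 0.703 q7 39.0
turn [ 0.0003 -0.0007  0.0003] shift [-0.0006  0.0001  0.0012]
```

View pics/c17.png

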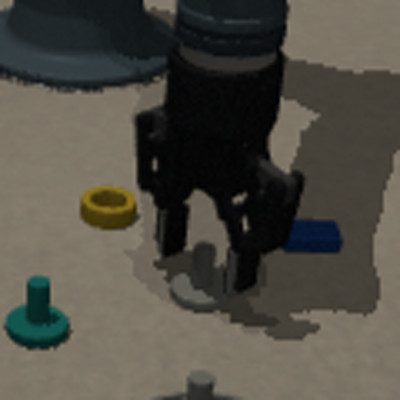

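Knob stands between the fingers. Closing.

Request:
apply_moves:
  targets: [0, 0, 0, -0.0005, 0, 0.0, 0.5, 0, 0, 0, -0.0005, 0, 0.0, 0.7, 0, 0, 0, -0.0005, 0, 0.0, 0.95, 0, 0, 0, -0.0005, 0, 0.0, 0.95, 0, 0, 0, -0.0005, 0, 0.0, 0.95, 0, 0, 0, -0.0005, 0, 0.0, 0.95, 0, 0, 0, -0.0005, 0, 0.0, 0.95]
  squeeze: 30

```text
time_s: 33.5
tool_pos: [0.4283, 0.1616, 0.0161]
orientation: [[0.643, 0.766, 0.0], [0.766, -0.643, 0.0], [0.0, -0.0, -1.0]]
force: [-0.2, -0.7, 5.0]
finger_gap: 0.176
```

```bash
python3 -c "
from h import *
to(.4285,.1615,.015,50)"
```

```text
t 33.5 pos [0.4283 0.1616 0.0161] F [-0.2 -0.7  5. ] gap 0.176 q7 39.0
turn [-0.0001 -0.0003  0.0004] shift [0.0001 0.0003 0.0011]
```

Request:
apply_moves:
  targets: [0, 0, 0, 0, 0, -0.03, 0.95, 0, 0, 0, 0, 0, -0.08, 0.95, 0, 0, 0, 0, 0, -0.08, 0.95, 0, 0, 0, 0, 0, -0.08, 0.95]

```text
time_s: 34.0
tool_pos: [0.4273, 0.1614, 0.0952]
orientation: [[0.642, 0.766, -0.001], [0.766, -0.642, -0.0], [-0.001, -0.001, -1.0]]
force: [-1.0, -0.2, -0.6]
finger_gap: 0.175
```

```bash
python3 -c "
from h import *
to(.643,.1653,.10,50)
im2=grab('scene','s18')
cv2.imwrite('pics/c18.png',cv2.resize(im2[120:270,320:470],(500,500),interpolation=2))"
```

```text
t 34.0 pos [0.4273 0.1614 0.0952] F [-1.  -0.2 -0.6] gap 0.175 q7 33.0
turn [-0.0006  0.0009  0.0007] shift [ 0.1416  0.1628 -0.005 ]
```

View pics/c18.png

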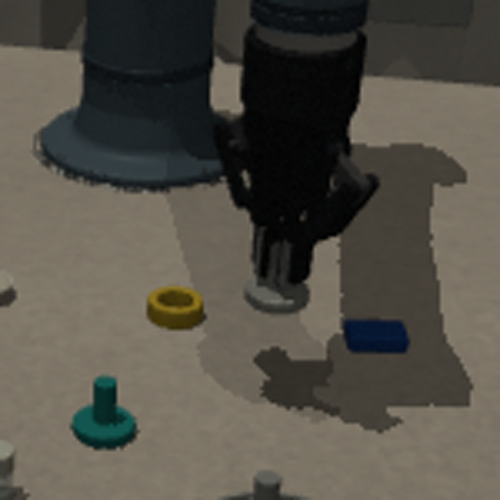

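Request:
apply_moves:
  targets: [0, 0, 0, 0.1415, 0.163, -0.005, 0.95, 0, 0, 0, 0.1415, 0.163, -0.005, 0.95, 0, 0, 0, 0.1415, 0.163, -0.005, 0.95, 0, 0, 0, 0.1415, 0.163, -0.005, 0.95, 0, 0, 0, 0.1415, 0.163, -0.005, 0.95, 0, 0, 0, 0.1415, 0.163, -0.005, 0.95, 0, 0, 0, 0.1415, 0.163, 0.015, 0.95, 0, 0, 0, 0.1415, 0.163, 0.03, 0.95, 0, 0, 0, 0.1415, 0.163, 0.03, 0.95, 0, 0, 0, 0.1415, 0.163, 0.03, 0.95]

```text
time_s: 35.3
tool_pos: [0.6438, 0.1652, 0.0658]
orientation: [[0.642, 0.766, -0.0], [0.766, -0.642, -0.0], [-0.0, -0.0, -1.0]]
force: [0.2, 0.2, -1.7]
finger_gap: 0.175
```

```bash
python3 -c "
from h import *
to(.6427,.1654,.045,50)
im=grab('top','t19');im2=grab('scene','s19')
cv2.imwrite('pics/c19.png',np.hstack([cv2.resize(im[110:260,170:320],(400,400),interpolation=2),cv2.resize(im2[200:320,340:460],(400,400),interpolation=2)]))"
```

```text
t 35.3 pos [0.6438 0.1652 0.0658] F [ 0.2  0.2 -1.7] gap 0.175 q7 47.0
turn [-0.      0.0001  0.0005] shift [-0.0006 -0.0009  0.0208]
```

View pics/c19.png

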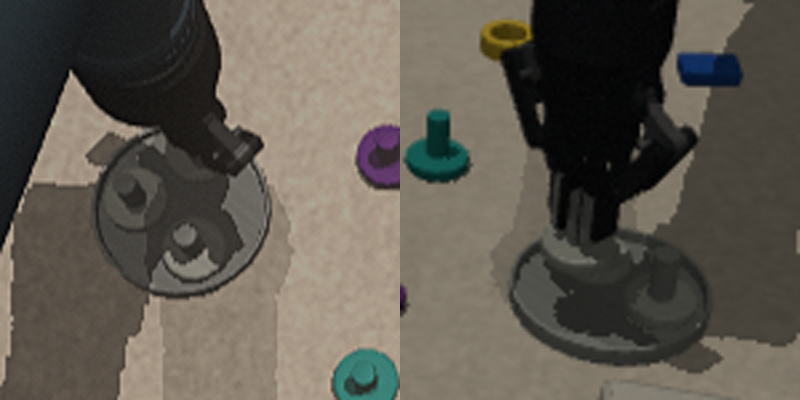

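Request:
apply_moves:
  targets: [0, 0, 0, -0.0006, -0.0008, 0.015, 0.95, 0, 0, 0, -0.0006, -0.0008, 0.03, 0.95, 0, 0, 0, -0.0006, -0.0008, 0.04, 0.95, 0, 0, 0, -0.0006, -0.0008, 0.043, 0.95, 0, 0, 0, -0.0006, -0.0008, 0.043, 0.95, 0, 0, 0, -0.0006, -0.0008, 0.043, 0.95]

```text
time_s: 36.15
tool_pos: [0.6435, 0.1653, 0.0234]
orientation: [[0.643, 0.766, 0.001], [0.766, -0.643, 0.0], [0.001, 0.001, -1.0]]
force: [-0.8, -0.9, -0.6]
finger_gap: 0.171
```

```bash
python3 -c "
from h import *
to(.6427,.1654,.019,50)"
```

```text
t 36.15 pos [0.6435 0.1653 0.0234] F [-0.8 -0.9 -0.6] gap 0.171 q7 48.0
turn [ 0.0007 -0.0009  0.0003] shift [-0.0004 -0.0007  0.0044]
```

Request:
apply_moves:
  targets: [0, 0, 0, -0.0004, -0.0006, 0.003, 0.95, 0, 0, 0, -0.0004, -0.0006, 0.004, 0.95, 0, 0, 0, -0.0004, -0.0006, 0.0042, 0.95, 0, 0, 0, -0.0004, -0.0006, 0.0042, 0.95]

```text
time_s: 36.65
tool_pos: [0.6422, 0.1655, 0.0192]
orientation: [[0.642, 0.766, -0.0], [0.766, -0.642, 0.0], [0.0, -0.0, -1.0]]
force: [-1.1, 0.4, 3.8]
finger_gap: 0.173
```

```bash
python3 -c "
from h import *
to(.6427,.1654,.019,50)"
```

```text
t 36.65 pos [0.6422 0.1655 0.0192] F [-1.1  0.4  3.8] gap 0.173 q7 49.0
turn [-0.0005 -0.0001  0.0004] shift [0.0003 0.0005 0.0002]
```

Request:
apply_moves:
  targets: [0, 0, 0, 0, 0, 0, 0.8, 0, 0, 0, 0, 0, 0, 0.65, 0, 0, 0, 0, 0, 0, 0.65, 0, 0, 0, 0, 0, 0, 0.65, 0, 0, 0, 0, 0, -0.03, 0.65, 0, 0, 0, 0, 0, -0.08, 0.65, 0, 0, 0, 0, 0, -0.14, 0.65, 0, 0, 0, 0.06, -0.2, -0.15, 0.65, 0, 0, 0, 0.06, -0.36, -0.15, 0.65, 0, 0, 0, 0.06, -0.36, -0.15, 0.65, 0, 0, 0, 0.06, -0.36, -0.15, 0.65, 0, 0, 0, 0.06, -0.36, -0.15, 0.65]

```text
time_s: 38.15
tool_pos: [0.4391, 0.4044, 0.1677]
orientation: [[0.643, 0.766, 0.0], [0.766, -0.643, 0.001], [0.001, -0.0, -1.0]]
force: [0.7, 0.6, -0.0]
finger_gap: 0.35
```

Request:
apply_moves:
  targets: [0, 0, 0, 0.0, -0.08, 0, 0.65, 0, 0, 0, 0.0, -0.08, 0, 0.65, 0, 0, 0, 0.0, -0.08, 0, 0.65]

```text
time_s: 38.52
tool_pos: [0.3779, 0.4556, 0.1673]
orientation: [[0.64, 0.769, -0.0], [0.769, -0.64, -0.0], [-0.0, -0.0, -1.0]]
force: [0.3, -0.5, 0.2]
finger_gap: 0.351
```

Run:
```python
from h import *
s=telemetry.read_state();print(s['time_s'],s['tool_pos'],s['dq'].round(1))
im=grab('top','t20');im2=grab('scene','s20')
cv2.imwrite('pics/c20.png',cv2.resize(im2[170:320,140:540],(800,300),interpolation=2))
hsv=cv2.cvtColor(im,cv2.COLOR_BGR2HSV);S=hsv[...,1].astype(int);V=hsv[...,2].astype(int)
m=((V>118)&(S<40)).astype(np.uint8)*255
for u,v in[(220,183),(242,202)]:
    b=blob(m,u,v,16);h=cv2.convexHull(b)[:,0];q,r=circ(ray("top",h,.013));print(q.round(4),r.round(4))
u,v=proj("top",[.6442,.1653,.013])[0].astype(int);print(u,v)
b=blob(m,u,v,14);h=cv2.convexHull(b)[:,0];q,r=circ(ray("top",h,.013));print("cover",q.round(4),r.round(4))
g=((S<40)&(V>75)).astype(np.uint8)*255
q,r=circ(ray("top",blob(g,238,188,45),.012));print("tin",q.round(4))
red=((S>110)&(hsv[...,0]<15)).astype(np.uint8)*255
q,r=circ(ray("top",blob(red,512,208,25),.035));print("ring",q.round(4))
q,r=circ(ray("top",blob(red,436,295,30),.012));print("big",q.round(4))
```

```text
38.525 [0.37786177 0.45558443 0.16733505] [ 2.7 -0.   3.7  0.3  1.1 -0.1  0.5]
[0.6257 0.2157 0.0201] 0.0003
[0.5916 0.1743 0.0202] 0.0002
248 174
cover [0.6438 0.1654 0.0202] 0.0002
tin [0.6203 0.1852 0.0597]
ring [ 0.5819 -0.3065  0.0229]
big [ 0.4312 -0.1708  0.0318]
```

View pics/t20.png

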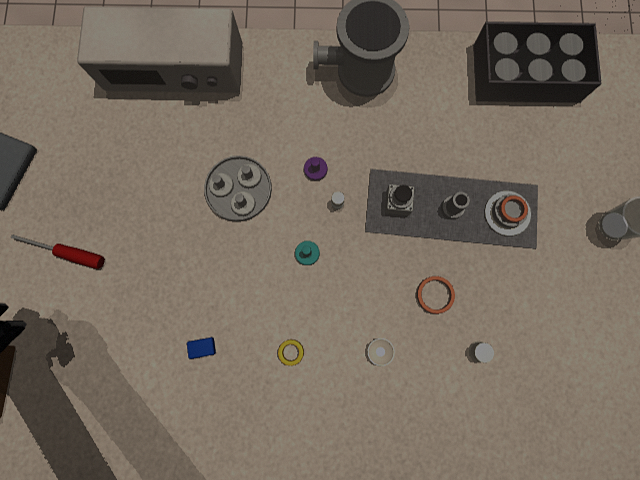

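View pics/c20.png

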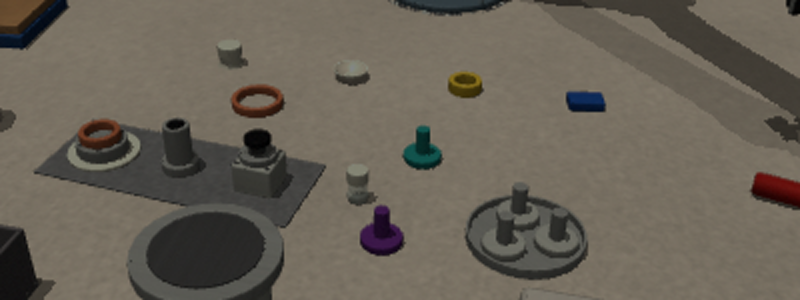

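The top view shows the ring and flange on the pad (512,209), the tube midway (457,203), and three covers forming a triangle in the tin (238,188). The purple and turquoise look-alikes and the big ring have not moved. Handing in.

```bash
python3 -c "
from h import *
print(ctrl.job_done())"
```

```text
the job is handed in; nothing more can be done
None
```

The job is done and handed in at about 38.6 s of the 88 s allowed. I worked in the order asked: flange onto the pad, smaller ring onto the flange, tube upright on the mat, cover into the tin.

Last checks, all from the top camera (its repeat readings vary by about 1 mm):

| Part | Placed at (x, y) | Should be at (x, y) | Off by |
|---|---|---|---|
| Flange (read before the ring went on) | (.5828, −.3069) | pad (.581, −.3068) | about 1.7 mm |
| Ring | (.5819, −.3065) | flange (.5828, −.3069) | about 1 mm |
| Tube (standing upright) | (.5891, −.2066) | mid-point (.5894, −.2068) | under 0.5 mm |
| Cover | (.6438, .1654) | third corner (.6442, .1653) | about 0.5 mm |

- **Left in place:** both tin covers and the larger copper ring read the same as at the start, within 0.3 mm.
- **Ring mended:** it first landed about 3 mm off the flange centre, so I gripped it again and shifted it before moving the tube.
- **Flange not mended:** I left the 1.7 mm. I did not measure it again after regripping the ring on top of it.
- **Cameras disagreed:** the scene camera's positions differed from the top camera's by several mm. I used the top camera because it put the fingertips where the arm reported them.

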